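Clip a tool holder onto the sandal maker's rail and put its fid away

ROBOT

A 6-joint arm with a two-finger parallel gripper is mounted at the origin on the work surface. World frame = base frame: x ahead of the robot, y to its left, z up, the work surface at z = 0. Lengths are in mm, angles in rad, forces in N, time in s.
With the tool pointing down it reaches from about 350 to 875 mm from the base axis. Payload 15.5 kg.
Tool frame: the origin (TCP) lies between the finger pads; the fingertips stand 11 mm ahead of it and the grasp point (between the pads) lies 8 mm behind it (robot.tcp_to_tips is the distance from the TCP to the fingertips, in mm); z points along the fingers, x is the direction in which the jaws open and shut, and the axes are right-handed (so a half turn about z gives the same grasp; the last joint's range is limited). The gripper opens to 85 mm and grips with 20 to 120 N. Pads are 22 mm wide; open, the fingers measure 114 mm over their backs; the gripper's body (76 mm by 85 mm) begins 54 mm behind the grasp point. The pads swing forward as they close: fully open they stand 13 mm farther back than shut.
Start: joints at [1.095, 0.494, 1.345, -0, 1.302, -0.096], TCP at [232.285, 580.233, 242.277] pointing down, gripper open.
Joint ranges: [-2.91, 2.91], [-0.82, 2.16], [0.22, 2.67], [-1.22, 4.37], [0.12, 2.79], [-3.08, 3.08]. Speed limits (rad/s): [1.89, 1.89, 2.57, 3.01, 3.01, 3.01].

INTERFACE

Orientations are given as [roll, pitch, yaw] about the fixed x, y, z axes, in that order (R = Rz(yaw) Ry(pitch) Rx(roll)).
In Python, from station import robot gives the robot as it stands.
- The arm moves only by the tool send_rows, never from a script. Its argument "plan" is text: rows parted by semicolons, each of 7 numbers parted by spaces: the turn, a rotation vector about the world's x, y, z each as a share of 0.08 rad, from -1 to 1, then the shift along the world's x, y, z each as a share of 0.02 m, from -1 to 1, then the opening, from 0 (shut) to 1 (fully open). In form: rx ry rz tx ty tz grip; .... A call has 1 to 12 rows; each row shifts and turns the commanded pose from where the row before left it; what a row does not reach is not made up. A row lasts 1/10 s, in which the tool goes at most 50 mm and 8.59 degrees, less where a joint would pass 70% of its speed; a pose out of reach is approached as far as the arm can. A call with a number of a shift or a turn outside -1 to 1 is refused whole. A call with a gripper value outside its range is refused whole. The fingers move at their own pace and stop on an object; "force" is the grip in N (left out, the last holds). Time passes only in rows, so rows that do not move let the fingers close. It gives the time, the measured TCP pose, the force and the opening at its end, in the units of the state.
- robot.read_state(): the state, without advancing time (a new reading comes with each control period).
- robot.grab_frame(name): name is "scene" or "side" or "wrist"; returns a dict with "pixels" (480x640x3 uint8, blue, green, red), "depth" (480x640 float32, mm along the optical axis (not along the pixel's ray), 0 where there is no reading), "K" (3x3 intrinsics, pixels), "xyz" and "attitude" of the camera in the world; the wrist camera has in their place "mount" (4x4, takes a point from camera to tool coordinates, whose origin is the TCP and whose axes are the tool frame's). Camera axes: x right, y up, looking along -z (the intrinsics and any distortion apply to the point x, -y, -z); pixel columns grow to the right and rows downward; lengths in mm; the calibration is good to about 2 mm. A picture is of the moment at which its call begins: read the wrist's pose just before it.
- robot.job_done(): hands the job in, once; it reports no verdict.
Trained networks look in the newest picture that a camera, given by its name, has taken for a name from the list of things; names that differ only in an ending like _2 or _b are one class to them, and where a whole thing is asked for, a point or a joint stands for the part that bears it (a point fixed in the world has none). Each returns a list of dicts, best first, with "score" (0 to 1); they miss things now and then, are a little off and sometimes report something else, mostly with a low value. They report only what shows in the picture. A call takes as long as a camera call. They do not tell look-alikes from the thing itself.
- robot.spot_in(camera, thing): "extent" ([left, top, right, bottom] in pixels, round what is visible of it).
- robot.landmark_of(camera, thing): "position" ([row, column] in pixels: a listed point, or the origin of a listed thing).
The state is a dict: "time_s": time; "joint_positions": joint angles; "joint_vel": joint speeds; "joint_efforts": joint torques, N m; "position": TCP position; "ee_rot": TCP orientation; "wrist_force": force on the tool from outside, world axes, zero at the start; "wrist_torque": the same for the moment, N m; "finger_gap": finger opening in mm.
Only numpy, scipy, OpenCV 4.12 (cv2) and the standard library are available. Lean on these libraries where they do the work, as an engineer would, in place of code of your own. Each camera call takes 0.05 s, during which the arm holds its last target.

TASK

Lift the orange spring-clip tool holder out of its channel, where only its ends can be gripped, stand it upright on the green felt pad and let go; then take it again by its flat sides, the only ones free at the rail, and push it straight down over the round rail, midway between the two grey holders, until its arms snap past the rail and it sits fully home. Then take the blue-handled fid from the wooden tool block, stand it in the holder's socket and press it down until its handle sits flush on the holder, and let go. Leave everything else where it is.

Things in the scene. Friction and masses are not known exactly. Their poses are not given: they have to be found in the camera images.
- holder: Orange tool holder, about 0.1 kg. Origin: midway between the tips of its two arms, its lowest point; z up. Block at z = 23.5 to 64 mm, 34 mm along x (flat sides), 40 mm along y (ends). Below it two sprung arms, 28 mm wide in y, outer faces at x = +-14 mm, down to z = 0. Stands by itself on the arm tips. Starts standing in the channel, y along the channel. Works either way round.
- clip_arm_a (a joint): Opening of one clip arm (the other is alike), rad, 0 at rest. The arms' round inward lips leave a mouth 12 mm wide, open downward, running along the holder's y. Over the 20 mm rail they meet it about 19 mm above home, spread to about 0.2 rad under a push of about 6 to 15 N, then snap back nearly to 0.
- holder_top (a point): Centre of the mouth of the holder's round socket, 64 mm above the holder's origin, same axes. The socket is vertical, 16.5 mm in diameter. In it a stiff black plunger, which stays where it is pushed, stands 21 mm below the mouth: a fid just dropped in rests on it about 9 mm short of home; a push of about 4 to 8 N moves it down until flush, and it stays.
- channel: Fixed aluminium channel that stores the holder: floor 6 mm thick, two upright walls along its y (160 mm long, ends open), 48 mm apart, tops 46 mm above the bench. Origin: centre of its underside. Fingers fit only at the holder's two ends. It and the tool block may stand on either side of the bench.
- pad_top (a point): Centre of the top face of the green felt pad, 110 x 110 mm, top 4 mm above the bench; fixed.
- slot (a point): On the axis of the fixed round steel rail (20 mm in diameter, axis 29 mm above the bench), midway in the 66 mm gap between two fixed grey holders 79 mm high (one with a knob up to 92 mm); x across the rail, y along it. Fingers fit only across the rail. Below is a plank, 60 x 230 mm, top 15 mm above the bench. Home: holder's y along the rail, its origin 13.5 mm below this point.
- fid: The fid: blue handle 25 mm in diameter, 62 mm long, upright, brass band near its lower end; below it a round-nosed steel shaft 14 mm in diameter, 30 mm long; about 0.1 kg. Origin: on its axis, at the underside of the handle; z up. Starts in one of the tool block's three holes, handle underside on the block's top.
- fid_top (a point): Centre of the flat top of the fid's handle, 62 mm above its origin.
- stand: Fixed dark wooden tool block, 50 x 160 mm, 40 mm high, with three holes 17 mm in diameter, 34 mm deep, in a row along its y, 50 mm apart; origin: centre of its underside. The holes carry the blue fid and the two bystander tools in any order.
- tool_a: Bystander: same shape as the fid, brown wooden handle, in the tool block.
- tool_b: Bystander: same shape as the fid, black handle, in the tool block.
- sole_wood: Bystander: pale wooden sandal sole lying flat, about 210 x 85 mm, 26 mm high.
- sole_white: Bystander: white sandal sole lying flat, about 210 x 85 mm, 26 mm high.
- mallet: Bystander: wooden mallet lying flat, 260 mm long, about 26 mm high.
- spool: Bystander: empty wooden spool, 44 mm in diameter, 56 mm high, standing.
- weight: Bystander: brass weight, 60 mm in diameter, 35 mm high.
Mind the look-alikes: they are no part of the job. Several things have the shape of the fid; the one meant has the colours described above.

How it is judged:
By the outcome, as a careful person would: the job done as asked, in the order asked, and still so for the second after the job is handed in, with the robot touching nothing.
It also fails if it takes over 72 s, if anything falls off the work surface, if the arm or the gripper's body presses on something with over 40 N, if the wrist force passes 120 N, or if a joint passes its speed limit or range.

## Working session

There is one attempt and no reset: what is moved stays moved. The work goes in short steps, Python scripts to look and compute and a tool call to move; the robot and the scene stay as the last step left them, time stands still between calls to the robot, and variables do not carry over. Pictures are saved under pics/ and viewed, and the job is handed in when it is done.

Besides the shell and the picture viewer there is one more tool, called after ">>>" by a JSON object that holds its "op" and its "data". send_rows: Moves the arm, as the interface text tells. Shift numbers are shares of 0.02 m and turn numbers shares of 0.08 rad, none past 1 either way. Its arguments: {"type":"object","properties":{"plan":{"type":"string"},"force":{"type":"number"}},"required":["plan"]}

```bash
ls; mkdir -p pics; cat > h.py <<'E'
import numpy as np, cv2
from scipy.spatial.transform import Rotation as R
from station import robot
def rot(a):
    a=np.array(a,float)
    return a if a.shape==(3,3) else R.from_euler('xyz',a).as_matrix()
def cam(name):
    s=robot.read_state(); f=robot.grab_frame(name)
    if 'mount' in f:
        T=np.eye(4);T[:3,:3]=rot(s['ee_rot']);T[:3,3]=s['position'];M=T@np.array(f['mount'])
    else:
        M=np.eye(4);M[:3,:3]=rot(f['attitude']);M[:3,3]=f['xyz']
    f['M']=M; return f
def pts(f):
    K=np.array(f['K']);d=f['depth'];v,u=np.mgrid[:480,:640]
    x=(u-K[0,2])/K[0,0]*d;y=(v-K[1,2])/K[1,1]*d
    P=np.stack([x,-y,-d],-1); return P@f['M'][:3,:3].T+f['M'][:3,3]
def ray(f,r,c,z):
    K=np.array(f['K']);d=np.array([(c-K[0,2])/K[0,0],-(r-K[1,2])/K[1,1],-1]);d=f['M'][:3,:3]@d;o=f['M'][:3,3]
    return o+d*(z-o[2])/d[2]
def proj(f,p):
    q=f['M'][:3,:3].T@(np.array(p)-f['M'][:3,3]);K=np.array(f['K'])
    return np.array([K[1,2]+K[1,1]*q[1]/q[2], K[0,2]-K[0,0]*q[0]/q[2]]) # row,col
E
cat > a.py <<'E'
from h import *
s=robot.read_state();print(s)
for n in ['scene','side','wrist']:
    f=cam(n);cv2.imwrite(f'pics/{n}0.png',f['pixels']);print(n,[k for k in f],np.round(f['M'],2).tolist(),np.array(f['K']).tolist())
    for t in ['holder','holder_top','channel','pad_top','slot','fid','fid_top','stand','sole_wood','spool','weight']:
        try:print(t,[(np.round(d['position']).tolist(),round(d['score'],2)) for d in robot.landmark_of(n,t)][:4])
        except Exception as e:print(t,e)
E
python3 a.py
```

```text
pics
{'time_s': 0.0, 'joint_positions': array([ 1.09446686e+00,  4.94209613e-01,  1.34615059e+00,  2.61936152e-06,
        1.30246530e+00, -9.54624077e-02]), 'joint_vel': array([-0.00116453, -0.00021814, -0.00092051, -0.00145137,  0.00101543,
       -0.0004862 ]), 'joint_efforts': array([ 1.66590871e-03, -8.82177043e+01, -3.83868635e+01, -3.68957217e-05,
        1.00615458e-02, -3.44855971e-05]), 'position': array([232.14350037, 579.91543869, 241.67720591]), 'ee_rot': array([-3.14147263e+00,  1.22699851e-03,  1.18992865e+00]), 'wrist_force': array([ 0.31447934,  0.03907274, -0.11297977]), 'wrist_torque': array([ 0.06799685, -0.04402184,  0.00871469]), 'finger_gap': 85.49629908818984}
scene ['pixels', 'depth', 'K', 'xyz', 'attitude', 'M'] [[0.75, -0.44, 0.49, 1269.28], [0.66, 0.48, -0.58, -827.79], [0.01, 0.76, 0.65, 975.74], [0.0, 0.0, 0.0, 1.0]] [[455.84391741690916, 0.0, 317.9998400570731], [0.0, 455.84391741690916, 243.48613989667584], [0.0, 0.0, 1.0]]
holder [([275.0, 239.0], 0.57)]
holder_top [([260.0, 231.0], 0.6)]
channel [([277.0, 231.0], 0.61)]
pad_top [([190.0, 341.0], 0.75
[... 785 characters left out ...]
.0, 303.0], 0.68)]
fid [([344.0, 362.0], 0.7), ([318.0, 383.0], 0.51)]
fid_top [([301.0, 387.0], 0.67), ([327.0, 361.0], 0.48)]
stand [([373.0, 365.0], 0.73)]
sole_wood [([169.0, 373.0], 0.81), ([187.0, 315.0], 0.29)]
spool [([360.0, 266.0], 0.62)]
weight [([451.0, 329.0], 0.87)]
wrist ['pixels', 'depth', 'K', 'mount', 'M'] [[0.37, -0.88, -0.31, 152.91], [0.93, 0.35, 0.12, 612.16], [0.0, -0.33, 0.94, 374.04], [0.0, 0.0, 0.0, 1.0]] [[397.5140489459528, 0.0, 321.6410348047163], [0.0, 397.5140489459528, 242.02165337656763], [0.0, 0.0, 1.0]]
holder [([429.0, 301.0], 0.46)]
holder_top []
channel []
pad_top []
slot []
fid []
fid_top []
stand []
sole_wood []
spool []
weight [([432.0, 299.0], 0.83)]
```

View pics/scene0.png

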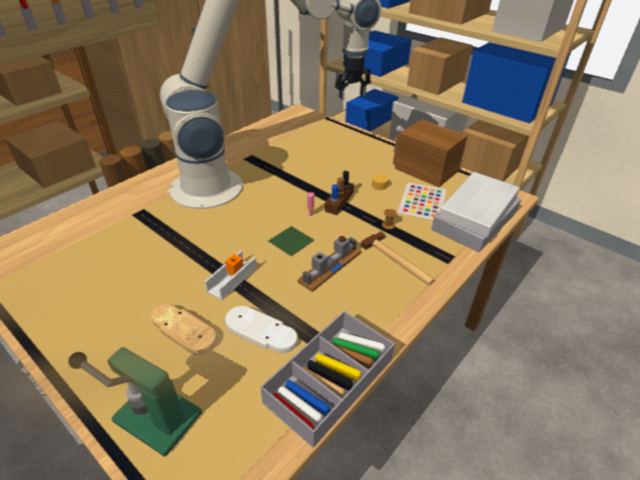

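View pics/side0.png

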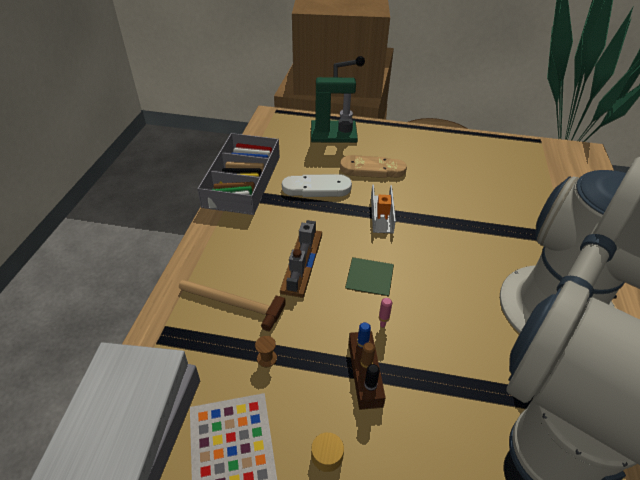

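View pics/wrist0.png

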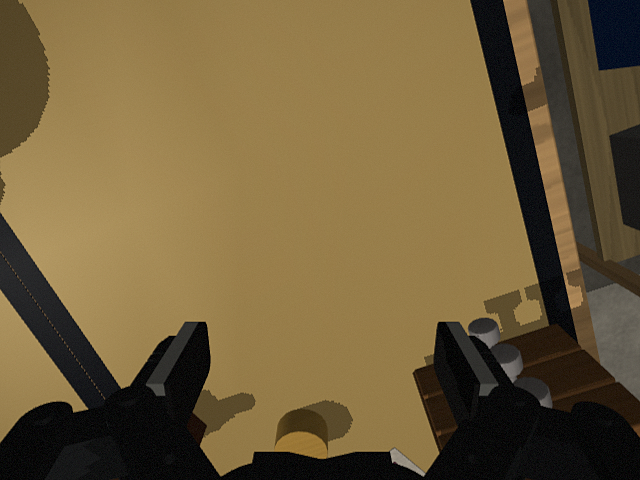

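The scene and side views show these things (side pixels, row/col): orange holder (207,384) in the channel, pad (276,370), rail with grey holders (228,308 and 265,296), and tool block (372,365). Fid candidates are the blue handle (330,364), brown (352,368), black (377,372) and the pink screwdriver-like thing (310,385). The blue one with the brass band is the fid, and I'll check it in a crop.

```bash
cat > b.py <<'E'
from h import *
for n in ['side','scene']:
    f=cam(n);P=pts(f);hsv=cv2.cvtColor(f['pixels'],cv2.COLOR_BGR2HSV);np.save(f'{n}_P.npy',P)
    H,S,V=[hsv[...,i].astype(int) for i in range(3)]
    W=(f['depth']>0)&(P[...,0]>250)&(P[...,0]<900)&(abs(P[...,1])<600)&(P[...,2]<150)
    print(n)
    def rep(name,m):
        k,l,st,c=cv2.connectedComponentsWithStats((m&W).astype(np.uint8))
        for i in range(1,k):
            if st[i,4]<30: continue
            q=P[l==i];print(name,st[i].tolist(),'med',np.median(q,0).round(1),'min',np.percentile(q,2,0).round(),'max',np.percentile(q,98,0).round())
            if name in('pad','orange','blue'):
                t=q[q[:,2]>np.percentile(q[:,2],97)-4] if name!='pad' else q
                (cx,cy),wh,a=cv2.minAreaRect(t[:,:2].astype(np.float32));print('   top rect',round(cx,1),round(cy,1),np.round(wh,1),round(a,1),'z',np.median(t[:,2]).round(1),len(t))
    rep('orange',(H>6)&(H<14)&(S>215)&(P[...,2]>20))
    rep('pad',(H>40)&(H<90)&(S>60)&(P[...,2]<20))
    rep('blue',(H>100)&(H<125)&(S>140)&(V>60))
    rep('grey',(S<60)&(P[...,2]>25))
    cv2.imwrite(f'pics/{n}_crop.png',cv2.resize(f['pixels'][150:420,180:440] if n=='side' else f['pixels'][160:310,190:420],None,fx=3,fy=3,interpolation=cv2.INTER_CUBIC)[:600,:800] if n=='scene' else cv2.resize(f['pixels'][180:415,260:420],None,fx=2.5,fy=2.5,interpolation=cv2.INTER_CUBIC))
E
python3 b.py
```

```text
side
orange [378, 203, 13, 13, 121] med [ 444.3 -222.5   50. ] min [ 429. -228.   32.] max [ 460. -218.   67.]
   top rect 443.0 -223.0 [ 9.8 29.6] 87.2 z 64.3 19
pad [311, 135, 29, 7, 112] med [ 691.7 -593.2   12.5] min [ 634. -600.    2.] max [ 722. -584.   19.]
   top rect 675.2 -591.2 [96.2 17.3] 1.1 z 12.5 112
pad [346, 258, 47, 38, 1316] med [454.4  -6.8   2.5] min [403. -61.  -1.] max [506.  42.   6.]
   top rect 454.1 -10.3 [111.3 107.5] 88.7 z 2.5 1316
pad [212, 421, 10, 11, 83] med [701.9 441.7   1.4] min [691. 432.  -1.] max [711. 451.   5.]
   top rect 702.2 441.1 [18.  18.9] 27.4 z 1.4 83
pad [252, 427, 10, 10, 82] med [622.1 436.6   1.6] min [613. 428.  -2.] max [632. 446.   5.]
   top rect 621.8 437.4 [17.4 19.3] 21.8 z 1.6 82
pad [228, 460, 11, 11, 96] med [647.3 506.    1. ] min [638. 497.  -1.] max [657. 516.   5.]
   top rect 647.4 505.5 [17.7 18.7] 22.3 z 1.0 96
blue [245, 154, 23, 3, 40] med [ 859.3 -412.    41.6] min [ 830. -420.   39.] max [ 896. -405.   46.]
   top rect 862.9 -408.6 [64.3 10.6] 4.0 z 42.8 20
blue [307, 254, 8, 13, 69] med [609.3 -23.1  13.8] m
[... 2389 characters left out ...]
07] med [641.7 -59.5  51.2] min [ 622. -136.   27.] max [652.  80.  84.]
grey [218, 257, 38, 38, 274] med [ 478.2 -263.7   39. ] min [ 466. -333.   26.] max [ 490. -181.   50.]
grey [205, 265, 20, 22, 147] med [ 430.7 -301.7   38.9] min [ 424. -340.   25.] max [ 437. -263.   49.]
grey [225, 306, 71, 43, 1494] med [ 657.3 -339.7   27.3] min [ 566. -385.   25.] max [ 752. -296.   31.]
grey [261, 311, 111, 112, 2426] med [ 833.8 -310.2   48.5] min [ 811. -480.   26.] max [ 897. -182.   72.]
grey [307, 360, 27, 19, 206] med [ 866.9 -341.1   43.3] min [ 835. -351.   29.] max [ 898. -330.   48.]
grey [278, 386, 27, 25, 274] med [ 866.  -441.4   43.4] min [ 834. -448.   26.] max [ 899. -422.   48.]
```

View pics/side_crop.png

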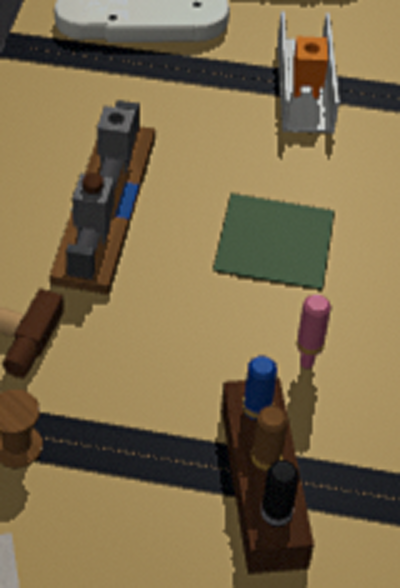

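>>> {"op": "send_rows", "data": {"plan": "0 0 0.4 0.7 -1 0 1;0 0 0.4 0.7 -1 0 1;0 0 0.4 0.7 -1 0 1;0 0 0.4 0.7 -1 0 1;0 0 0.4 0.7 -1 0 1;0 0 0.4 0.7 -1 0 1;0 0 0.4 0.7 -1 0 1;0 0 0.4 0.7 -1 0 1;0 0 0.4 0.7 -1 0 1;0 0 0.4 0.7 -1 0 1;0 0 0.4 0.7 -1 0 1;0 0 0.4 0.7 -1 0 1"}}

```text
time_s: 3.1
position: [400.8, 339.4, 242.4]
ee_rot: [3.141, -0.0, 1.575]
wrist_force: [0.6, 0.0, -0.6]
finger_gap: 85.2
```

The crop confirms it: the blue-handled fid is in the block's nearest hole, at about (385,262) in the crop. The pink thing is a separate bystander. Next, a wrist picture of the block.

```bash
cat > c.py <<'E'
from h import *
import sys
n=sys.argv[1]
f=cam('wrist');cv2.imwrite(f'pics/w{n}.png',f['pixels']);P=pts(f);np.savez(f'w{n}.npz',P=P,bgr=f['pixels'],M=f['M'],K=f['K'])
print(robot.read_state()['time_s'])
E
python3 c.py 1
```

```text
3.15
```

View pics/w1.png

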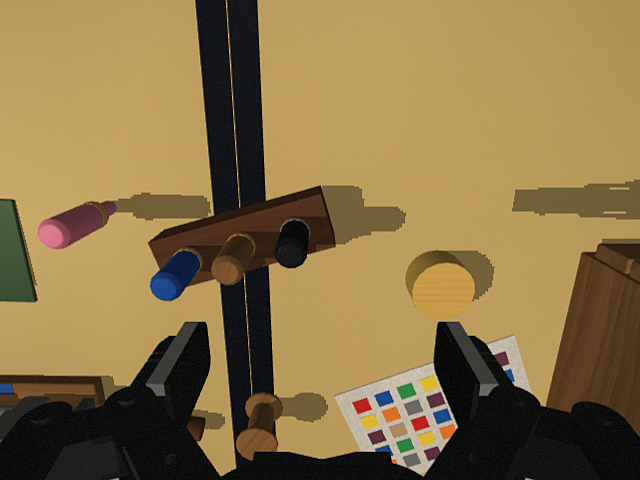

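The wrist view shows the blue fid top at about (285,168), with brown at (268,228) and black at (255,291) along the block. I'll measure now and move toward the channel.

```bash
cat > d.py <<'E'
from h import *
d=np.load('w1.npz');P=d['P'];z=P[...,2]
m=(z>96)&(z<110);m[:, :120]=0;m[320:]=0;m[:,340:]=0
k,l,st,c=cv2.connectedComponentsWithStats(m.astype(np.uint8))
C=[]
for i in range(1,k):
    if st[i,4]>60:
        q=P[l==i];q=q[q[:,2]>np.median(q[:,2])-2.5];(cx,cy),r=cv2.minEnclosingCircle(q[:,:2].astype(np.float32));C.append((cx,cy));print(st[i],q.mean(0).round(1),'circ',round(cx,1),round(cy,1),round(r,1),np.median(q[:,2]).round(1))
m=(abs(z-40)<4);m[:150]=0;m[280:]=0;m[:,:140]=0;m[:,345:]=0
q=P[m];print('block',cv2.minAreaRect(q[:,:2].astype(np.float32)),np.median(q[:,2]))
C=np.array(C);print(np.diff(C,axis=0),np.linalg.norm(np.diff(C,axis=0),axis=1))
E
python3 d.py
```

```text
[274 237  33  32 817] [419.6 316.6 101.7] circ 420.3 316.6 12.1 101.9
[211 254  33  32 793] [433.6 269.1 101.8] circ 434.2 268.6 11.9 102.0
[150 271  33  31 770] [447.2 221.4 101.8] circ 448.3 220.6 11.9 102.0
block ((434.9000549316406, 268.3125915527344), (50.814231872558594, 160.3759765625), 16.11587142944336) 40.419927263860416
[[ 13.94619751 -47.96911621]
 [ 14.04769897 -48.0038147 ]] [49.95530537 50.01703782]
```

>>> {"op": "send_rows", "data": {"plan": "0 0 0 0.2 -1 0 0.8;0 0 0 0.2 -1 0 0.8;0 0 0 0.2 -1 0 0.8;0 0 0 0.2 -1 0 0.8;0 0 0 0.2 -1 0 0.8;0 0 0 0.2 -1 0 0.8;0 0 0 0.2 -1 0 0.8;0 0 0 0.2 -1 0 0.8;0 0 0 0.2 -1 0 0.8;0 0 0 0.2 -1 0 0.8;0 0 0 0.2 -1 0 0.8;0 0 0 0.2 -1 0 0.8"}}

```text
time_s: 4.35
position: [448.5, 99.5, 242.4]
ee_rot: [3.141, -0.0, 1.574]
wrist_force: [-0.4, 0.2, -1.1]
finger_gap: 68.7
```

>>> {"op": "send_rows", "data": {"plan": "0 0 0 0 -1 0 0.8;0 0 0 0 -1 0 0.8;0 0 0 0 -1 0 0.8;0 0 0 0 -1 0 0.8;0 0 0 0 -1 0 0.8;0 0 0 0 -1 0 0.8;0 0 0 0 0 0 0.8"}}

```text
time_s: 5.05
position: [448.5, -21.3, 242.4]
ee_rot: [3.141, 0.0, 1.572]
wrist_force: [0.3, 0.4, -0.0]
finger_gap: 68.3
```

```bash
python3 c.py 2
```

```text
5.1
```

View pics/w2.png

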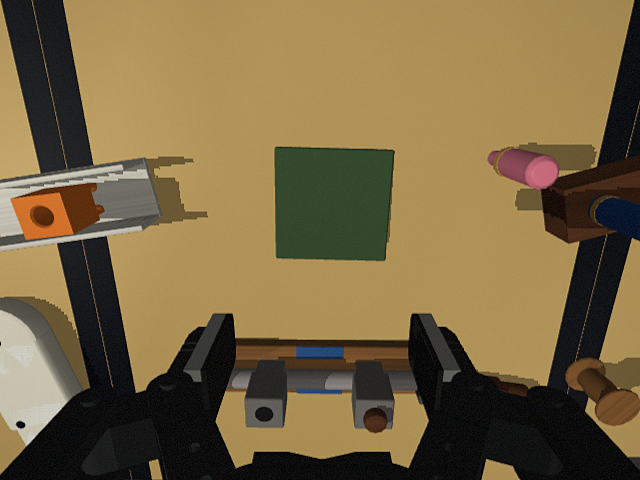

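The pad is centred at about (204,333). The grey holders are at (395,266) and (395,373, with the brown knob), with a blue mark on the plank between them. The orange holder is at (210,50). Measuring all of these.

```bash
cat > e.py <<'E'
from h import *
d=np.load('w2.npz');P=d['P'];z=P[...,2];hsv=cv2.cvtColor(d['bgr'],cv2.COLOR_BGR2HSV).astype(int)
H,S,V=hsv[...,0],hsv[...,1],hsv[...,2]
def mar(n,m):
    q=P[m];r=cv2.minAreaRect(q[:,:2].astype(np.float32));print(n,np.round(r[0],1),np.round(r[1],1),round(r[2],2),'z',np.median(q[:,2]).round(1),len(q),'min',q[:,:2].min(0).round(1),'max',q[:,:2].max(0).round(1))
    return q
m=(H>40)&(H<90)&(S>60)&(z<12);m[:120]=0;m[280:]=0;mar('pad',m)
o=(H>4)&(H<16)&(S>200);o[:,160:]=0;o[:140]=0;o[270:]=0
mar('otop',o&(abs(z-70)<3)); mar('oall',o&(z>40))
for nm,a,b in[('gL',235,300),('gR',340,410)]:
    m=(abs(z-79)<4)&(V>40);m[:360]=0;m[:,:a]=0;m[:,b:]=0;mar(nm,m)
# rail: top points in gap
m=(abs(z-37)<4)&(S<80);m[:350]=0;m[400:]=0;m[:,:230]=0;m[:,:]&=True;m[:,412:]=0
q=P[m];print('rail pts',len(q))
t=q[q[:,2]>36.5]
for y0 in range(-90,70,15):
    s=t[(t[:,1]>y0)&(t[:,1]<y0+15)]
    if len(s)>5: print(y0,s.mean(0).round(1),s[:,0].min().round(1),s[:,0].max().round(1))
m=(H>100)&(H<125)&(S>140);m[:330]=0;m[:,:290]=0;m[:,350:]=0;mar('blue',m&(z<20))
m=(abs(z-15)<2.5);m[:335]=0;m[:,:232]=0;m[:,415:]=0;q=mar('plank',m)
m=(abs(z-46)<2.5);m[:140]=0;m[280:]=0;m[:,165:]=0
k,l,st,c=cv2.connectedComponentsWithStats((m&~o).astype(np.uint8))
for i in range(1,k):
    if st[i,4]>50: 
        q=P[l==i];v=cv2.fitLine(q[:,:2].astype(np.float32),cv2.DIST_L2,0,.01,.01).ravel();print('wall',st[i],v,np.degrees(np.arctan2(v[1],v[0])))
E
python3 e.py
```

```text
pad [466.6 105.1] [155.6 348.2] 4.16 z 4.4 12638 min [377.8 -66.5] max [533.5 282.7]
otop [ 447.6 -242.1] [33.4 41.2] 6.68 z 70.2 1564 min [ 428.8 -264.2] max [ 466.1 -220.5]
oall [ 418.  -139.3] [ 39.3 258. ] 16.26 z 69.0 2830 min [ 363.  -264.2] max [466.1 -21. ]
gL [633.4 -74.5] [36.2 35.2] 88.9 z 79.8 981 min [615.5 -92.4] max [650.6 -56.1]
gR [634.7  27.7] [36.5 34.6] 88.52 z 79.7 750 min [617.3   9.4] max [652.4  45.7]
rail pts 1753
-90 [618.7 -82.   38.7] 617.6 619.7
-75 [618.3 -67.8  39.6] 617.6 619.7
-60 [632.4 -51.   38.8] 617.6 641.4
-45 [632.5 -37.6  38.8] 626.6 639.4
-30 [632.6 -22.5  38.7] 625.5 641.2
-15 [633.3  -7.3  38.7] 626.8 640.9
0 [633.1   5.2  38.9] 618.7 641.0
15 [619.4  22.4  39.7] 618.7 620.8
30 [621.1  35.5  37.5] 620.4 621.7
45 [633.4  54.4  38.7] 626.7 640.4
60 [633.7  65.5  38.7] 627.6 640.2
blue [634.2 -23.1] [48.6 59.9] 88.89 z 16.1 673 min [604.3 -47.9] max [663.6   1.7]
plank [634.9 -18.9] [200.7  62.3] 89.26 z 15.7 4085 min [ 603.  -119.6] max [666.2  81.1]
wall [  0 164 126  25 791] [ 1.4797041e-01 -9.8899180e-01  4.2035986e+02 -2.3583351e+02] -81.49067
wall [  0 225 144  27 878] [ 1.4872856e-01 -9.8887807e-01  4.7421002e+02 -2.3921832e+02] -81.44675
```

>>> {"op": "send_rows", "data": {"plan": "0 0 0.2 0 -1 0 0.75;0 0 0.2 0 -1 0 0.75;0 0 0.2 0 -1 0 0.75;0 0 0.2 0 -1 0 0.75;0 0 0.2 0 -1 -0.5 0.75;0 0 0.2 0 -1 -0.5 0.75;0 0 0.2 0 -1 -1 0.75;0 0 0.2 0 -1 -1 0.75;0 0 0 0 -1 -1 0.75;0 0 0 0 -1 -0.5 0.75;0 0 0 0 -1 0 0.75;0 0 0 0 0 0 0.75"}}

```text
time_s: 6.3
position: [448.9, -241.0, 152.0]
ee_rot: [3.141, 0.0, 1.701]
wrist_force: [0.2, 0.5, -0.2]
finger_gap: 64.0
```

```bash
python3 c.py 3;cat > g.py <<'E'
from h import *
d=np.load('w3.npz');P=d['P'];z=P[...,2];hsv=cv2.cvtColor(d['bgr'],cv2.COLOR_BGR2HSV).astype(int)
H,S,V=hsv[...,0],hsv[...,1],hsv[...,2]
o=(H>4)&(H<16)&(S>180)
m=o&(abs(z-70)<4)
q=P[m];r=cv2.minAreaRect(q[:,:2].astype(np.float32));print(r,np.median(q[:,2]),len(q))
print(robot.read_state()['position'],robot.read_state()['ee_rot'])
E
python3 g.py
```

```text
6.35
((447.73663330078125, -242.7261505126953), (34.31645584106445, 39.9412841796875), 7.080643177032471) 70.26560726711791 3348
[ 448.64741618 -239.88668484  152.10791544] [ 3.14152316e+00 -1.13806564e-04  1.70101692e+00]
```

View pics/w3.png

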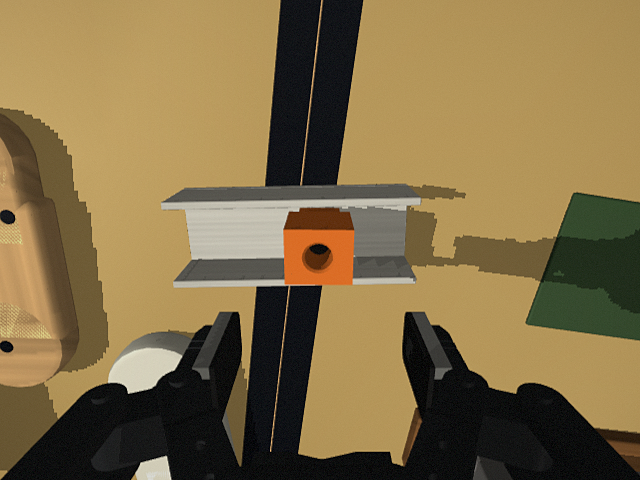

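Holder is centred between the jaws, socket mouth at (257,318), measured at (447.7,-242.7) with its top at z 70 as expected and a turn of 7.1°. Going down to grip its ends.

>>> {"op": "send_rows", "data": {"plan": "0 0 -0.1 -0.05 -0.1 -1 0.75;0 0 0 0 0 -1 0.75;0 0 0 0 0 -1 0.75;0 0 0 0 0 -1 0.75;0 0 0 0 0 -1 0.75;0 0 0 0 0 -0.3 0.75;0 0 0 0 0 0 0.75;0 0 0 0 0 0 0.35;0 0 0 0 0 0 0.35;0 0 0 0 0 0 0.35;0 0 0 0 0 0 0.35;0 0 0 0 0 0 0.35", "force": 40}}

```text
time_s: 7.55
position: [447.8, -241.9, 47.2]
ee_rot: [3.14, 0.001, 1.694]
wrist_force: [0.7, 2.9, 8.4]
finger_gap: 39.6
```

>>> {"op": "send_rows", "data": {"plan": "0 0 0 0 0 0 0.3;0 0 0 0 0 0.5 0.3;0 0 0 0 0 1 0.3;0 0 0 0 0 1 0.3;0 0 0 0 0 1 0.3;0 0 0 0 0 1 0.3;0 0 0 0 0 0.5 0.3;0 0 0 0 0 0 0.3"}}

```text
time_s: 8.35
position: [447.8, -242.2, 147.8]
ee_rot: [3.14, 0.002, 1.694]
wrist_force: [0.5, -0.5, -2.2]
finger_gap: 39.6
```

```bash
python3 c.py 4
```

```text
8.4
```

View pics/w4.png

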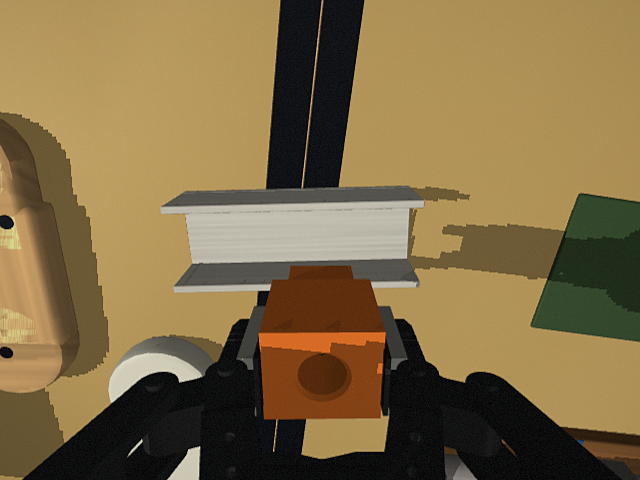

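The holder is clear of the channel, gripped squarely by its ends, mouth at (375,325). Carrying it to the pad (about 455,-11).

>>> {"op": "send_rows", "data": {"plan": "0 0 -0.2 0 0.5 0 0.3;0 0 -0.2 0 1 0 0.3;0 0 -0.2 0 1 0 0.3;0 0 -0.2 0 1 0 0.3;0 0 -0.2 0 1 0 0.3;0 0 -0.2 0.1 1 0 0.3;0 0 -0.2 0.1 1 0 0.3;0 0 -0.2 0.1 1 0 0.3;0 0 -0.1 0 1 -0.3 0.3;0 0 0 0 1 -0.3 0.3;0 0 0 0 1 -0.4 0.3;0 0 0 0 1 -0.5 0.3"}}

```text
time_s: 9.6
position: [452.8, -10.9, 115.3]
ee_rot: [-3.141, -0.0, 1.558]
wrist_force: [-0.1, 0.1, -1.9]
finger_gap: 39.8
```

>>> {"op": "send_rows", "data": {"plan": "0 0 0 0 0 -0.8 0.3;0 0 0 0 0 -0.8 0.3;0 0 0 0 0 -0.8 0.3;0 0 0 0 0 -0.7 0.3;0 0 0 0 0 -0.2 0.3;0 0 0 0 0 0 0.3;0 0 0 0 0 0 0.3"}}

```text
time_s: 10.3
position: [453.3, -11.8, 50.4]
ee_rot: [-3.142, -0.0, 1.558]
wrist_force: [0.3, -0.5, -0.7]
finger_gap: 39.5
```

>>> {"op": "send_rows", "data": {"plan": "0 0 0 0 0 -0.1 0.3;0 0 0 0 0 -0.1 0.3;0 0 0 0 0 0 0.3"}}

```text
time_s: 10.6
position: [453.3, -11.8, 46.3]
ee_rot: [3.141, 0.0, 1.558]
wrist_force: [0.0, 0.1, -0.8]
finger_gap: 39.6
```

```bash
python3 - <<'E'
from h import *
f=cam('side');cv2.imwrite('pics/s5.png',cv2.resize(f['pixels'][200:340,280:460],None,fx=4,fy=4,interpolation=cv2.INTER_CUBIC))
E
```

```text
(no output)
```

View pics/s5.png

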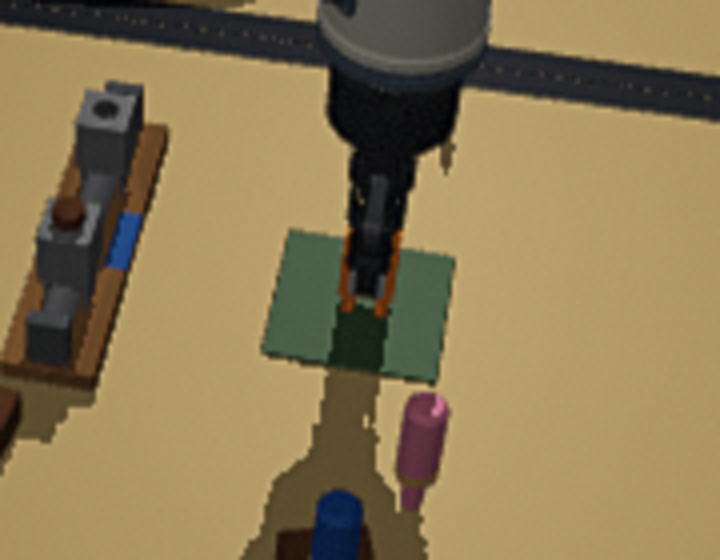

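The holder is over the middle of the pad, arm tips at about (308,365), not yet bearing weight. Lowering the last couple of millimetres.

>>> {"op": "send_rows", "data": {"plan": "0 0 0 0 0 -0.05 0.3;0 0 0 0 0 -0.02 0.3;0 0 0 0 0 0 0.3"}}

```text
time_s: 10.95
position: [453.5, -11.8, 45.2]
ee_rot: [3.141, 0.0, 1.558]
wrist_force: [-0.7, 0.2, 9.1]
finger_gap: 40.0
```

Contact. Release gently and raise.

>>> {"op": "send_rows", "data": {"plan": "0 0 0 0 0 0 0.5;0 0 0 0 0 0 0.6;0 0 0 0 0 0 0.75;0 0 0 0 0 0 0.75;0 0 0 0 0 0.5 0.8;0 0 0 0 0 1 0.8;0 0 0 0 0 1 0.8;0 0 0 0 0 1 0.8;0 0 0 0 0 1 0.8;0 0 0 0 0 0.5 0.8;0 0 0 0 0 0 0.8"}}

```text
time_s: 12.05
position: [453.9, -11.9, 146.2]
ee_rot: [3.139, 0.0, 1.558]
wrist_force: [-0.0, -0.4, -0.8]
finger_gap: 68.5
```

>>> {"op": "send_rows", "data": {"plan": "0 0 -1 0 0 0 0.7;0 0 -1 0 0 0 0.7;0 0 -1 0 0 0 0.7;0 0 -1 0 0 0 0.7;0 0 -1 0 0 0 0.7;0 0 -1 0 0 0 0.7;0 0 -1 0 0 0 0.7;0 0 -1 0 0 0 0.7;0 0 -1 0 0 0 0.7;0 0 -1 0 0 0 0.7;0 0 -1 0 0 0 0.7;0 0 -1 0 0 0 0.7"}}

```text
time_s: 13.25
position: [452.8, -11.7, 144.0]
ee_rot: [-3.141, 0.001, 0.595]
wrist_force: [0.1, 0.2, 0.8]
finger_gap: 59.5
```

>>> {"op": "send_rows", "data": {"plan": "0 0 -1 0 0 0 0.7;0 0 -1 0 0 0 0.7;0 0 -1 0 0 0 0.7;0 0 -1 0 0 0 0.7;0 0 -1 0 0 0 0.7;0 0 -1 0 0 0 0.7;0 0 -1 0 0 0 0.7;0 0 -0.6 0 0 0 0.7;0 0 0 0 0 0 0.7"}}

```text
time_s: 14.15
position: [452.8, -11.7, 144.1]
ee_rot: [-3.141, 0.001, -0.011]
wrist_force: [-0.3, -1.0, 0.4]
finger_gap: 59.7
```

```bash
python3 c.py 6; sed -e s/w3/w6/ -e 's/abs(z-70)/abs(z-68)/' g.py > g6.py; python3 g6.py
```

```text
14.2
((453.1891784667969, -12.158357620239258), (40.72916793823242, 33.97712707519531), 89.28518676757812) 68.1201121580655 3531
[452.90014395 -11.70491313 144.21070918] [-3.14139578e+00  1.17820773e-03 -8.90185298e-03]
```

View pics/w6.png

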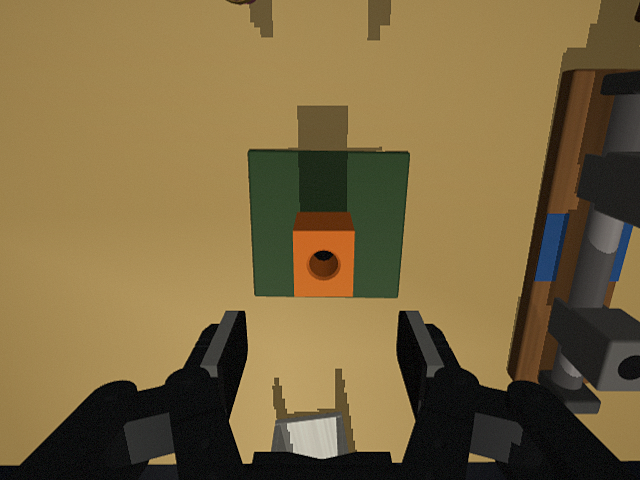

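The holder stands upright and free on the pad: top at z 68.1, centre (453.2,-12.2), mouth at pixel (264,323). Taking it again by its flat sides.

>>> {"op": "send_rows", "data": {"plan": "0 0 0 0 0 -1 0.7;0 0 0 0 -0.02 -1 0.7;0 0 0 0 0 -1 0.7;0 0 0 0 0 -1 0.7;0 0 0 0 0 -1 0.7;0 0 0 0 0 0 0.7;0 0 0 0 0 0 0.3;0 0 0 0 0 0 0.3;0 0 0 0 0 0 0.3;0 0 0 0 0 0 0.3;0 0 0 0 0 0 0.3;0 0 0 0 0 0 0.25", "force": 60}}

```text
time_s: 15.4
position: [453.7, -12.2, 45.6]
ee_rot: [3.141, -0.001, -0.01]
wrist_force: [-1.3, -0.1, 10.2]
finger_gap: 33.0
```

>>> {"op": "send_rows", "data": {"plan": "0 0 0 0 0 0 0.25;0 0 0 0 0 0.5 0.25;0 0 0 0 0 1 0.25;0 0 0 0 0 1 0.25;0 0 0 0 0 1 0.25;0 0 0 0 0 1 0.25;0 0 0 0 0 0.5 0.25;0 0 0 0 0 0 0.25"}}

```text
time_s: 16.2
position: [453.9, -12.3, 146.2]
ee_rot: [3.141, -0.003, -0.01]
wrist_force: [0.3, 0.7, -1.4]
finger_gap: 32.9
```

>>> {"op": "send_rows", "data": {"plan": "0 0 0 0.5 0 0 0.25;0 0 0 1 -0.1 0 0.25;0 0 0 1 -0.1 0 0.25;0 0 0 1 -0.1 0 0.25;0 0 0 1 -0.1 0 0.25;0 0 0 1 -0.1 0 0.25;0 0 0 1 -0.05 0 0.25;0 0 0 1 0 0 0.25;0 0 0 1 0 0 0.25;0 0 0 0.5 0 0 0.25;0 0 0 0 0 0 0.25"}}

```text
time_s: 17.3
position: [634.1, -23.1, 143.7]
ee_rot: [-3.141, 0.001, -0.01]
wrist_force: [0.3, -0.1, -1.2]
finger_gap: 33.1
```

```bash
python3 c.py 7;python3 - <<'E'
from h import *
f=cam('scene');cv2.imwrite('pics/sc7.png',cv2.resize(f['pixels'][200:300,280:410],None,fx=5,fy=5,interpolation=cv2.INTER_CUBIC))
d=np.load('w7.npz');P=d['P'];z=P[...,2];hsv=cv2.cvtColor(d['bgr'],cv2.COLOR_BGR2HSV).astype(int)
H,S,V=hsv[...,0],hsv[...,1],hsv[...,2]
s=robot.read_state();print(s['position'],s['ee_rot'])
o=(H>4)&(H<16)&(S>180)&(z>150);q=P[o];print(np.percentile(q[:,2],[50,90,98]))
t=q[abs(q[:,2]-168)<4]
print(cv2.minAreaRect(t[:,:2].astype(np.float32)),np.median(t[:,2]))
m=(abs(z-79)<4)
k,l,st,c=cv2.connectedComponentsWithStats(m.astype(np.uint8))
for i in range(1,k):
    if st[i,4]>200: q=P[l==i];print(st[i],cv2.minAreaRect(q[:,:2].astype(np.float32)),q.min(0),q.max(0))
E
```

```text
17.35
[632.48255202 -23.05037535 144.04384306] [-3.14142199e+00  1.63905281e-03 -9.91442407e-03]
[165.76237897 166.66814873 167.20461239]
((633.5634155273438, -22.870956420898438), (41.13959884643555, 34.405364990234375), 89.11360931396484) 166.02462293025516
[ 289  140   70   73 3310] ((635.0525512695312, 27.47328758239746), (36.183685302734375, 34.11875915527344), 89.15577697753906) [617.79763922   9.51262999  75.1821851 ] [652.21221537  45.72436646  82.60346218]
```

View pics/w7.png

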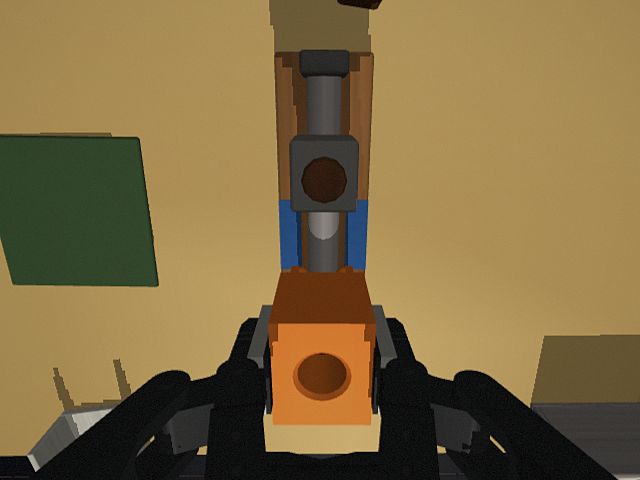

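View pics/sc7.png

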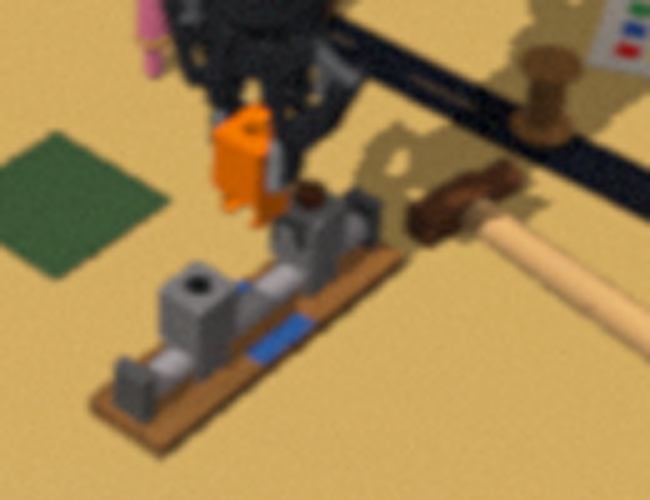

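The holder is held over the gap. The rail runs from about (90,323) to (250,323) in the picture, with the knobbed grey holder at (180,325). Comparing the rail axis with the holder centre in the same picture:

```bash
python3 - <<'E'
from h import *
d=np.load('w7.npz');P=d['P'];z=P[...,2]
for r0,r1 in[(85,130),(215,262)]:
    m=np.zeros(z.shape,bool);m[r0:r1,290:360]=1;q=P[m];q=q[(q[:,2]>29)&(q[:,2]<42)]
    # circle fit in x-z
    A=np.c_[q[:,0],q[:,2],np.ones(len(q))];b=(q[:,0]**2+q[:,2]**2);s=np.linalg.lstsq(A,b,rcond=None)[0]
    print(q[:,1].mean(),'axis x',s[0]/2,'z',s[1]/2,'r',np.sqrt(s[2]+(s[0]**2+s[1]**2)/4),'x range',np.percentile(q[:,0],[1,99]),len(q))
m=(abs(z-15)<3);m[280:]=0;m[:,:270]=0;m[:,385:]=0;q=P[m]
print(cv2.minAreaRect(q[:,:2].astype(np.float32)))
print(proj({'M':d['M'],'K':d['K']},[634,-23,79]))
E
```

```text
60.284794038796754 axis x 635.5198144852831 z 30.024202374615015 r 9.379565541802759 x range [625.87719317 645.12908322] 1521
-18.0492263388248 axis x 634.434618690599 z 29.936505799537372 r 9.469567584882652 x range [624.69982741 644.24227352] 1433
((635.2692260742188, 32.234764099121094), (173.12986755371094, 61.28226852416992), 88.72876739501953)
[271.54297526 322.38413427]
```

>>> {"op": "send_rows", "data": {"plan": "0 0 -0.04 0.04 -0.025 -0.5 0.25;0 0 0 0 0 -1 0.25;0 0 0 0 0 -1 0.25;0 0 0 0 0 -0.6 0.25;0 0 0 0 0 0 0.25;0 0 0 0 0 0 0.25"}}

```text
time_s: 18.0
position: [634.0, -23.7, 83.1]
ee_rot: [-3.142, 0.0, -0.013]
wrist_force: [0.6, 0.4, -0.7]
finger_gap: 33.1
```

>>> {"op": "send_rows", "data": {"plan": "0 0 0 0 0 -0.1 0.25;0 0 0 0 0 -0.1 0.25;0 0 0 0 0 -0.1 0.25;0 0 0 0 0 -0.1 0.25"}}

```text
time_s: 18.4
position: [634.7, -23.7, 75.3]
ee_rot: [3.141, -0.002, -0.013]
wrist_force: [1.2, 0.0, 8.6]
finger_gap: 33.6
```

Contact at about the expected height (76). Pushing down.

>>> {"op": "send_rows", "data": {"plan": "0 0 0 0 0 -0.1 0.25;0 0 0 0 0 -0.1 0.25;0 0 0 0 0 -0.1 0.25;0 0 0 0 0 -0.1 0.25"}}

```text
time_s: 18.8
position: [634.8, -23.8, 67.7]
ee_rot: [3.141, -0.002, -0.013]
wrist_force: [0.6, 0.0, 8.0]
finger_gap: 33.5
```

>>> {"op": "send_rows", "data": {"plan": "0 0 0 0 0 -0.1 0.25;0 0 0 0 0 -0.1 0.25;0 0 0 0 0 -0.1 0.25"}}

```text
time_s: 19.1
position: [634.4, -23.7, 60.9]
ee_rot: [3.142, -0.001, -0.013]
wrist_force: [2.3, -0.8, -2.4]
finger_gap: 33.4
```

>>> {"op": "send_rows", "data": {"plan": "0 0 0 0 0 -0.1 0.25;0 0 0 0 0 -0.08 0.25;0 0 0 0 0 0 0.25"}}

```text
time_s: 19.4
position: [634.1, -23.7, 57.2]
ee_rot: [3.142, -0.0, -0.013]
wrist_force: [2.7, 0.6, 0.7]
finger_gap: 33.3
```

>>> {"op": "send_rows", "data": {"plan": "0 0 0 0 0 -0.05 0.25;0 0 0 0 0 0 0.25"}}

```text
time_s: 19.6
position: [634.2, -23.7, 57.1]
ee_rot: [3.142, -0.001, -0.013]
wrist_force: [-1.6, -0.5, 14.4]
finger_gap: 33.4
```

Hard stop at the home height. Releasing, rising and checking.

>>> {"op": "send_rows", "data": {"plan": "0 0 0 0 0 0.02 0.5;0 0 0 0 0 0 0.6;0 0 0 0 0 0 0.6;0 0 0 0 0 0 0.6;0 0 0 0 0 0.5 0.6;0 0 0 0 0 1 0.6;0 0 0 0 0 1 0.6;0 0 0 0 0 1 0.6;0 0 0 0 0 1 0.6;0 0 0 0 0 0.5 0.6;0 0 0 0 0 0 0.6"}}

```text
time_s: 20.7
position: [634.8, -23.7, 158.3]
ee_rot: [3.141, -0.003, -0.013]
wrist_force: [-0.1, -0.3, -0.2]
finger_gap: 51.1
```

```bash
python3 c.py 8;python3 - <<'E'
from h import *
f=cam('scene');cv2.imwrite('pics/sc8.png',cv2.resize(f['pixels'][200:300,280:410],None,fx=5,fy=5,interpolation=cv2.INTER_CUBIC))
d=np.load('w8.npz');P=d['P'];z=P[...,2];hsv=cv2.cvtColor(d['bgr'],cv2.COLOR_BGR2HSV).astype(int)
H,S,V=hsv[...,0],hsv[...,1],hsv[...,2]
s=robot.read_state();print(s['position'],s['ee_rot'])
o=(H>4)&(H<16)&(S>180)&(abs(z-79.5)<4);q=P[o]
print(cv2.minAreaRect(q[:,:2].astype(np.float32)),np.median(q[:,2]),len(q))
A=np.linalg.lstsq(np.c_[q[:,:2],np.ones(len(q))],q[:,2],rcond=None)[0];print('tilt',A)
m=(abs(z-79)<4)&~((H>4)&(H<16)&(S>150))
k,l,st,c=cv2.connectedComponentsWithStats(m.astype(np.uint8))
for i in range(1,k):
    if st[i,4]>200: q=P[l==i];print(st[i],cv2.minAreaRect(q[:,:2].astype(np.float32)),np.median(q[:,2]))
E
```

```text
20.75
[633.80833462 -23.66308906 156.24565637] [-3.14154386e+00  4.62296212e-04 -1.32544535e-02]
((631.7297973632812, -23.732454299926758), (41.07344436645508, 34.07438659667969), 89.08255004882812) 79.55341688834477 3429
tilt [ 4.60925279e-02 -6.65783787e-03  5.02103171e+01]
[ 289  136   65   69 2906] ((635.0308837890625, 27.50201416015625), (36.21776580810547, 33.991050720214844), 89.21825408935547) 79.42904837903214
[ 294  309   56   54 2904] ((633.7908325195312, -74.0812759399414), (37.12266159057617, 33.956111907958984), 88.73335266113281) 79.51737281139563
```

View pics/w8.png

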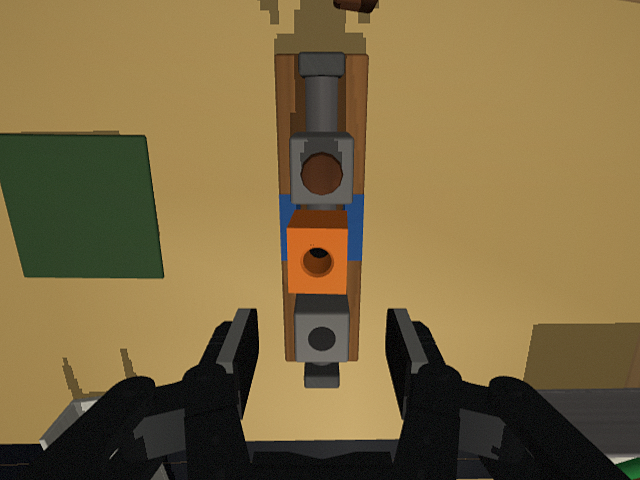

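View pics/sc8.png

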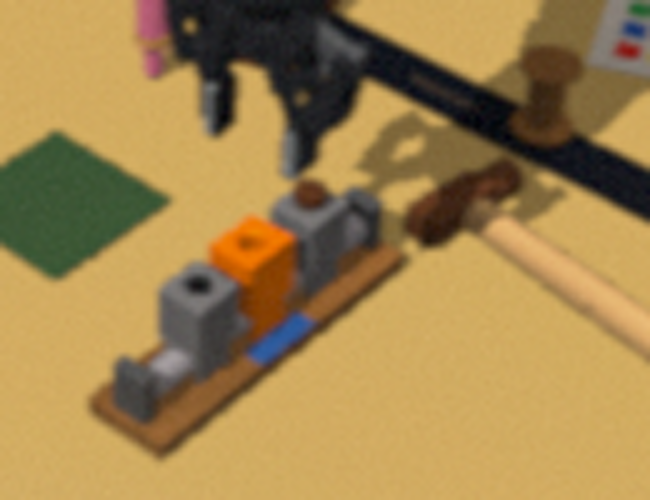

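```bash
python3 - <<'E'
from h import *
for n,zz in[('w8',79.5),('w6',68),('w3',70)]:
    d=np.load(n+'.npz');P=d['P'];z=P[...,2];hsv=cv2.cvtColor(d['bgr'],cv2.COLOR_BGR2HSV).astype(int)
    H,S,V=hsv[...,0],hsv[...,1],hsv[...,2];o=(H>4)&(H<16)&(S>180)
    ms=[o&(abs(z-zz)<4)]
    if n=='w8':
        for a in(130,305):
            m=(abs(z-79)<4)&~o;m[:a]=0;m[a+75:]=0;m[:,:285]=0;m[:,360:]=0;ms.append(m)
    for m in ms:
        m=cv2.erode(m.astype(np.uint8),np.ones((7,7)))>0
        q=P[m];print(n,len(q),np.linalg.lstsq(np.c_[q[:,:2],np.ones(len(q))],q[:,2],rcond=None)[0][:2].round(4),q.mean(0).round(1))
E
```

```text
w8 1959 [ 0.0485 -0.0003] [632.4 -23.2  79.7]
w8 1273 [ 0.0046 -0.0017] [634.9  31.1  79.5]
w8 1821 [ 0.0056 -0.0031] [633.  -71.9  79.6]
w6 2099 [0.0035 0.0018] [453.2 -10.4  68.2]
w3 1788 [0.0024 0.0001] [ 447.7 -242.6   70.3]
```

The control planes on the grey holders read 0.005, so the holder's lean of about 0.044 rad about the rail is real. It is down (top 79.6) but leans toward -x. I'll regrip it to straighten it, then release slowly.

>>> {"op": "send_rows", "data": {"plan": "0 0 0 0 0 -0.5 0.6;0 0 0 0 0 -1 0.6;0 0 0 0 0 -1 0.6;0 0 0 0 0 -1 0.6;0 0 0 0 0 -1 0.6;0 0 0 0 0 -0.45 0.6;0 0 0 0 0 0 0.5;0 0 0 0 0 0 0.4;0 0 0 0 0 0 0.3;0 0 0 0 0 0 0.3;0 0 0 0 0 0 0.3;0 0 0 0 0 0 0.3", "force": 60}}

```text
time_s: 22.0
position: [634.3, -23.7, 58.1]
ee_rot: [3.141, -0.001, -0.013]
wrist_force: [0.6, 0.1, -2.1]
finger_gap: 33.4
```

>>> {"op": "send_rows", "data": {"plan": "0 0 0 0 0 0 0.3;0 0 0 0 0 0 0.3"}}

```text
time_s: 22.2
position: [634.2, -23.7, 57.8]
ee_rot: [3.142, -0.0, -0.013]
wrist_force: [0.5, 0.2, -1.1]
finger_gap: 32.9
```

```bash
python3 c.py 9;cat > t.py <<'E'
from h import *
import sys
n=sys.argv[1]
d=np.load(n+'.npz');P=d['P'];z=P[...,2];hsv=cv2.cvtColor(d['bgr'],cv2.COLOR_BGR2HSV).astype(int)
H,S,V=hsv[...,0],hsv[...,1],hsv[...,2];o=(H>4)&(H<16)&(S>180)
m=o&(abs(z-79.5)<4)
q=P[m];print(cv2.minAreaRect(q[:,:2].astype(np.float32)))
m=cv2.erode(m.astype(np.uint8),np.ones((7,7)))>0
q=P[m];print(n,len(q),np.linalg.lstsq(np.c_[q[:,:2],np.ones(len(q))],q[:,2],rcond=None)[0][:2].round(4),q.mean(0).round(1))
s=robot.read_state();print(s['position'],s['wrist_force'],s['finger_gap'])
E
python3 t.py w9
```

```text
22.25
((633.9970703125, -23.607912063598633), (41.63908004760742, 34.7548828125), 89.00116729736328)
w9 6117 [0.0076 0.0001] [633.8 -21.3  79.7]
[634.21879245 -23.656868    57.81081469] [ 0.43937932  0.0381942  -0.23210724] 33.51302194878017
```

View pics/w9.png

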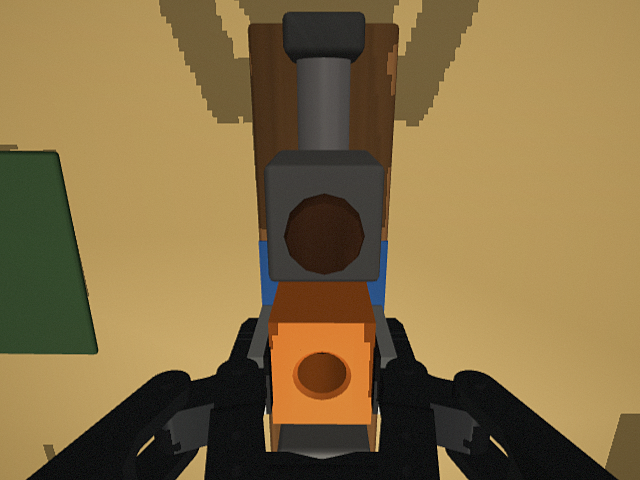

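Gripped, it is upright again (0.0076, against 0.005 on the controls). Releasing slowly with low force.

>>> {"op": "send_rows", "data": {"plan": "0 0 0 0 0 0 0.35;0 0 0 0 0 0 0.38;0 0 0 0 0 0 0.4;0 0 0 0 0 0 0.41;0 0 0 0 0 0 0.42;0 0 0 0 0 0 0.43;0 0 0 0 0 0 0.45;0 0 0 0 0 0 0.5;0 0 0 0 0 0 0.6;0 0 0 0 0 0 0.6", "force": 20}}

```text
time_s: 23.25
position: [634.1, -23.7, 57.7]
ee_rot: [-3.142, -0.0, -0.013]
wrist_force: [0.1, -0.0, 0.6]
finger_gap: 51.1
```

```bash
python3 c.py 10;python3 t.py w10
```

```text
23.3
((637.0130615234375, -6.657642364501953), (83.8885269165039, 48.6673469543457), 70.27152252197266)
w10 6467 [0.0226 0.0015] [632.5 -21.9  79.6]
[634.06662196 -23.68019317  57.67957429] [ 0.15698502 -0.596101   -0.14706229] 51.82210502123767
```

>>> {"op": "send_rows", "data": {"plan": "0 0 0 0 0 0 0.6;0 0 0 0 0 0 0.6;0 0 0 0 0 0 0.6"}}

```text
time_s: 23.6
position: [634.1, -23.7, 57.7]
ee_rot: [3.142, 0.0, -0.013]
wrist_force: [0.1, 0.1, -0.3]
finger_gap: 51.6
```

```bash
python3 c.py 11;python3 t.py w11
```

```text
23.65
((629.975830078125, -10.284358978271484), (52.0594482421875, 75.21021270751953), 16.789575576782227)
w11 6359 [0.0219 0.0008] [633.2 -21.1  79.6]
[634.06866326 -23.68684958  57.65189672] [ 0.17359291 -0.22899348 -0.36134645] 51.02764859790037
```

View pics/w11.png

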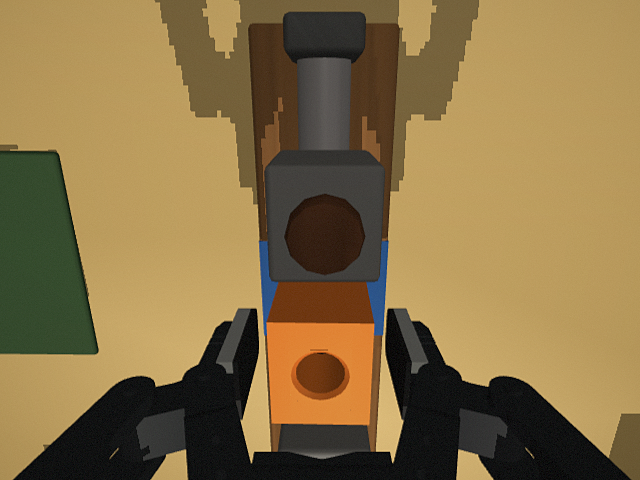

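Stable at roughly 0.016 rad (1°), clear of the fingers. Going up and across to the fid, after checking where the pink object is.

```bash
python3 - <<'E'
import numpy as np,cv2
d=np.load('w1.npz');P=d['P'];hsv=cv2.cvtColor(d['bgr'],cv2.COLOR_BGR2HSV).astype(int)
m=((hsv[...,0]>160)|(hsv[...,0]<3))&(hsv[...,1]>80)&(hsv[...,2]>60);m[:,130:]=0;m[:190]=0;m[260:]=0
q=P[m];print(len(q),q.min(0),q.max(0),np.median(q,0))
E
```

```text
1989 [315.37533086 126.8919138    4.39017079] [420.66718339 339.38544536 374.12828425] [406.18442083 144.45100707  79.22126431]
```

>>> {"op": "send_rows", "data": {"plan": "0 0 0 0 0 0.5 0.6;0 0 0 0 0 1 0.6;0 0 0 0 0 1 0.6;0 0 0 0 0 1 0.6;0 0 0 0 0 1 0.6;0 0 0 0 0 1 0.6;0 0 0 0 0 0 0.6"}}

```text
time_s: 24.35
position: [635.5, -23.8, 171.2]
ee_rot: [3.141, -0.005, -0.013]
wrist_force: [-0.5, 0.9, 0.8]
finger_gap: 50.8
```

>>> {"op": "send_rows", "data": {"plan": "0 0 0.3 -0.8 1 0 0.6;0 0 0.3 -0.8 1 0 0.6;0 0 0.3 -0.8 1 0 0.6;0 0 0.3 -0.8 1 0 0.6;0 0 0.3 -0.8 1 0 0.6;0 0 0.3 -0.8 1 0 0.6;0 0 0.3 -0.8 1 0 0.6;0 0 0.3 -0.8 1 0 0.6;0 0 0.3 -0.8 1 0 0.6;0 0 0.3 -0.8 1 0 0.6;0 0 0.4 -0.8 1 0 0.6;0 0 0.3 -0.5 1 0 0.6"}}

```text
time_s: 25.55
position: [446.7, 216.9, 167.7]
ee_rot: [3.142, 0.001, 0.284]
wrist_force: [0.5, -0.4, 0.0]
finger_gap: 51.3
```

```bash
python3 c.py 12;python3 - <<'E'
from h import *
d=np.load('w12.npz');P=d['P'];z=P[...,2];hsv=cv2.cvtColor(d['bgr'],cv2.COLOR_BGR2HSV).astype(int)
m=(hsv[...,0]>100)&(hsv[...,0]<125)&(hsv[...,1]>120)&(abs(z-102)<4);q=P[m];print(len(q),cv2.minEnclosingCircle(q[:,:2].astype(np.float32)),q.mean(0))
s=robot.read_state();print(s['position'],s['ee_rot'])
E
```

```text
25.6
1385 ((432.5210876464844, 266.2902526855469), 58.6810302734375) [447.33561094 222.92861166 101.42178408]
[445.71210762 219.06398807 167.73679105] [-3.14071509e+00  8.31412784e-04  2.86196596e-01]
```

View pics/w12.png

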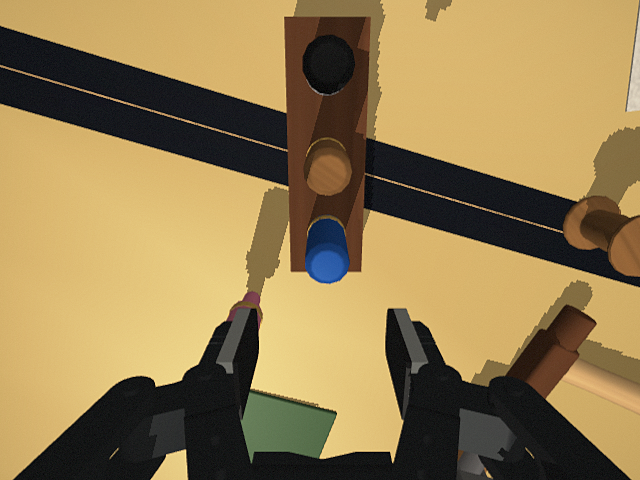

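The blue fid is centred between the jaws at (263,327), with brown and black behind it. Descending to its handle.

>>> {"op": "send_rows", "data": {"plan": "0 0 0 0 0.23 0 0.6;0 0 0 0 0 -1 0.6;0 0 0 0 0 -1 0.6;0 0 0 0 0 0 0.6;0 0 0 0 0 0 0.6;0 0 0 0 0 0 0.6"}}

```text
time_s: 26.2
position: [448.7, 220.9, 128.5]
ee_rot: [-3.142, -0.001, 0.282]
wrist_force: [0.0, 0.5, 0.1]
finger_gap: 51.1
```

```bash
python3 c.py 13;python3 - <<'E'
from h import *
d=np.load('w13.npz');P=d['P'];z=P[...,2];hsv=cv2.cvtColor(d['bgr'],cv2.COLOR_BGR2HSV).astype(int)
m=(hsv[...,0]>100)&(hsv[...,0]<125)&(hsv[...,1]>120)&(abs(z-102)<3);m[:, :250]=0;m[:,400:]=0;m=cv2.morphologyEx(m.astype(np.uint8),cv2.MORPH_OPEN,np.ones((5,5)))>0
q=P[m];print(len(q),cv2.minEnclosingCircle(q[:,:2].astype(np.float32)),q.mean(0))
s=robot.read_state();print(s['position'],s['ee_rot'])
E
```

```text
26.25
1693 ((447.71832275390625, 221.19017028808594), 11.754034996032715) [447.66785049 221.8417596  101.7337906 ]
[448.69743114 220.96132753 128.54378362] [-3.14151825e+00 -1.36281853e-03  2.82465140e-01]
```

>>> {"op": "send_rows", "data": {"plan": "0 0 0 -0.04 0 -0.5 0.6;0 0 0 0 0 -1 0.6;0 0 0 0 0 -1 0.6;0 0 0 0 0 -0.5 0.6;0 0 0 0 0 0 0.45;0 0 0 0 0 0 0.35;0 0 0 0 0 0 0.2;0 0 0 0 0 0 0.2;0 0 0 0 0 0 0.2;0 0 0 0 0 0 0.2;0 0 0 0 0 0 0.2", "force": 60}}

```text
time_s: 27.35
position: [447.7, 221.1, 68.3]
ee_rot: [-3.142, -0.001, 0.283]
wrist_force: [-0.7, -0.4, 9.2]
finger_gap: 23.5
```

>>> {"op": "send_rows", "data": {"plan": "0 0 0 0 0 0.5 0.2;0 0 0 0 0 1 0.2;0 0 0 0 0 1 0.2;0 0 0 0 0 1 0.2;0 0 0 0 0 1 0.2;0 0 0 0 0 1 0.2;0 0 0 0 0 0 0.2;0 0 0 0 0 0 0.2"}}

```text
time_s: 28.15
position: [447.3, 220.9, 178.1]
ee_rot: [-3.142, -0.001, 0.283]
wrist_force: [-0.5, 0.2, -1.1]
finger_gap: 23.8
```

```bash
python3 c.py 14; python3 - <<'E'
from h import *
f=cam('side');cv2.imwrite('pics/s14.png',cv2.resize(f['pixels'][200:400,280:460],None,fx=3,fy=3,interpolation=cv2.INTER_CUBIC))
E
```

```text
28.2
```

View pics/w14.png

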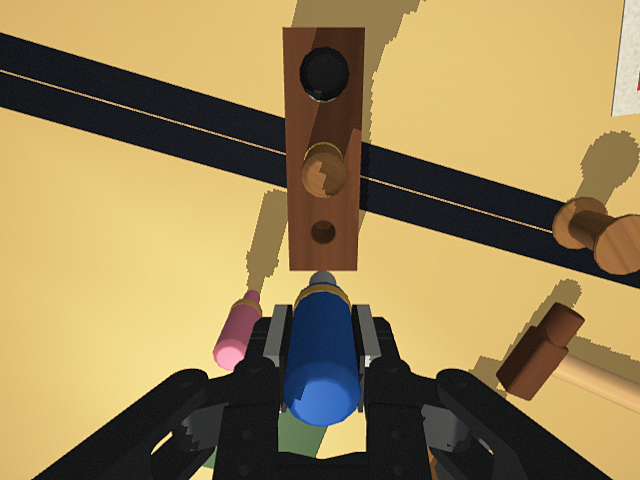

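View pics/s14.png

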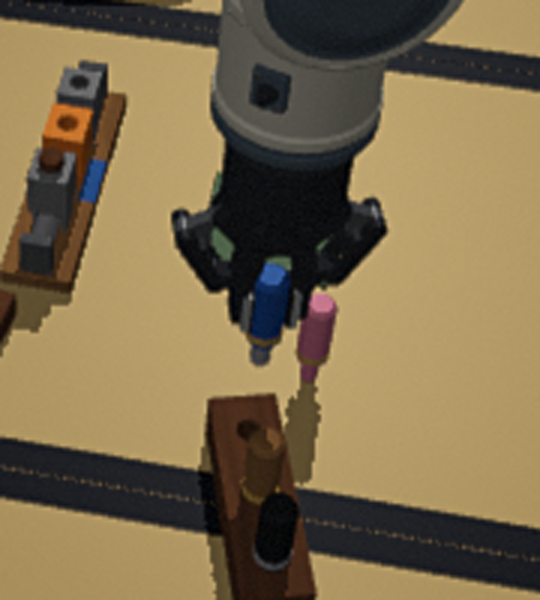

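Fid held upright with the shaft clear: top at (395,322) and the emptied hole at (232,322). Measuring its offset in the grip.

```bash
python3 - <<'E'
from h import *
d=np.load('w14.npz');P=d['P'];z=P[...,2];hsv=cv2.cvtColor(d['bgr'],cv2.COLOR_BGR2HSV).astype(int)
b=(hsv[...,0]>100)&(hsv[...,0]<125)&(hsv[...,1]>120);b[:,:280]=0;b[:,365:]=0;b[:280]=0
q=P[b];print(np.percentile(q[:,2],[2,50,90,99]))
m=b&(z>209)&(z<216);m=cv2.morphologyEx(m.astype(np.uint8),cv2.MORPH_OPEN,np.ones((5,5)))>0
t=P[m];print(len(t),cv2.minEnclosingCircle(t[:,:2].astype(np.float32)),np.median(t[:,2]))
# body axis: front surface centreline
q=P[b&(z<208)]
for a in range(155,208,8):
    s=q[(q[:,2]>a)&(q[:,2]<a+8)]
    if len(s)>20:
        A=np.c_[s[:,:2],np.ones(len(s))];r=np.linalg.lstsq(A,(s[:,:2]**2).sum(1),rcond=None)[0];print(a,(r[:2]/2).round(1),np.sqrt(r[2]+(r[:2]**2).sum()/4).round(1),len(s))
s=robot.read_state();print(s['position'],s['ee_rot'])
E
```

```text
[162.54890298 206.11225902 212.19447365 213.24516284]
3133 ((446.9402770996094, 220.57852172851562), 11.345155715942383) 211.7429202101648
155 [447.2 220.3] 12.0 152
163 [447.2 220.2] 12.2 520
171 [446.9 220.6] 11.9 595
179 [447.1 220.2] 12.1 693
187 [447.  220.3] 12.1 811
195 [447.  220.3] 12.1 966
203 [446.9 220.3] 12.0 788
[446.80162514 220.76216438 177.15117394] [3.14152871e+00 1.03004779e-03 2.82815762e-01]
```

>>> {"op": "send_rows", "data": {"plan": "0 0 -0.3 0.75 -1 0 0.2;0 0 -0.3 0.75 -1 0 0.2;0 0 -0.3 0.75 -1 0 0.2;0 0 -0.3 0.75 -1 0 0.2;0 0 -0.3 0.75 -1 0 0.2;0 0 -0.3 0.75 -1 0 0.2;0 0 -0.3 0.75 -1 0 0.2;0 0 -0.3 0.75 -1 0 0.2;0 0 -0.3 0.75 -1 0 0.2;0 0 -0.3 0.75 -1 0 0.2;0 0 -0.3 0.75 -1 0 0.2;0 0 -0.3 0.75 -1 0 0.2"}}

```text
time_s: 29.45
position: [627.3, -19.9, 176.4]
ee_rot: [-3.141, 0.002, -0.006]
wrist_force: [-0.2, 0.6, -1.2]
finger_gap: 24.0
```

>>> {"op": "send_rows", "data": {"plan": "0 0 -0.1 0.33 -0.2 0 0.2;0 0 0 0 0 0 0.2;0 0 0 0 0 0 0.2;0 0 0 0 0 0 0.2"}}

```text
time_s: 29.85
position: [633.1, -22.2, 177.4]
ee_rot: [-3.141, 0.001, -0.012]
wrist_force: [0.5, 0.7, -1.0]
finger_gap: 23.6
```

```bash
python3 c.py 15; python3 - <<'E'
from h import *
d=np.load('w15.npz');P=d['P'];z=P[...,2];hsv=cv2.cvtColor(d['bgr'],cv2.COLOR_BGR2HSV).astype(int)
H,S=hsv[...,0],hsv[...,1]
o=(H>4)&(H<16)&(S>180)&(abs(z-79.5)<4);q=P[o]
if len(q)>50:
  print(cv2.minAreaRect(q[:,:2].astype(np.float32)),len(q),np.median(q[:,2]))
b=(H>100)&(H<125)&(S>120)&(z>209)&(z<216);b=cv2.morphologyEx(b.astype(np.uint8),cv2.MORPH_OPEN,np.ones((5,5)))>0
t=P[b];print(len(t),cv2.minEnclosingCircle(t[:,:2].astype(np.float32)))
s=robot.read_state();print(s['position'],s['ee_rot'])
E
```

```text
29.9
((633.00341796875, -23.646411895751953), (40.59622573852539, 33.97371292114258), 89.19108581542969) 2704 79.58292709302948
2735 ((632.6234130859375, -22.489303588867188), 10.714449882507324)
[633.26445761 -22.21292945 177.56403957] [-3.14144079e+00  6.39047528e-04 -1.20819116e-02]
```

View pics/w15.png

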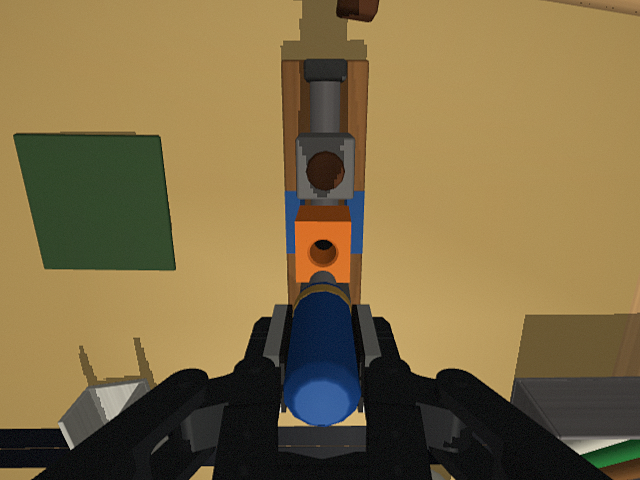

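The fid is over the socket, mouth at (251,323), about 1.2 mm off in y. Correcting that and descending.

>>> {"op": "send_rows", "data": {"plan": "0 0 0 0.02 -0.06 -0.5 0.2;0 0 0 0 0 -0.8 0.2;0 0 0 0 0 -0.4 0.2;0 0 0 0 0 0 0.2;0 0 0 0 0 -0.2 0.2;0 0 0 0 0 -0.2 0.2;0 0 0 0 0 -0.2 0.2;0 0 0 0 0 0 0.2"}}

```text
time_s: 30.7
position: [634.0, -24.2, 131.2]
ee_rot: [-3.141, 0.001, -0.013]
wrist_force: [0.5, -0.1, -1.3]
finger_gap: 23.9
```

>>> {"op": "send_rows", "data": {"plan": "0 0 0 0.01 0.02 -0.2 0.2;0 0 0 0 0 -0.2 0.2;0 0 0 0 0 -0.2 0.2;0 0 0 0 0 -0.1 0.2;0 0 0 0 0 0 0.2"}}

```text
time_s: 31.2
position: [634.3, -23.8, 117.3]
ee_rot: [-3.142, 0.001, -0.013]
wrist_force: [-0.6, -0.0, -0.3]
finger_gap: 23.4
```

>>> {"op": "send_rows", "data": {"plan": "0 0 0 0 0 -0.1 0.2;0 0 0 0 0 -0.1 0.2;0 0 0 0 0 -0.1 0.2"}}

```text
time_s: 31.5
position: [634.7, -23.9, 111.9]
ee_rot: [3.142, -0.001, -0.013]
wrist_force: [-0.1, -0.3, 3.3]
finger_gap: 23.8
```

>>> {"op": "send_rows", "data": {"plan": "0 0 0 0 0 -0.1 0.2;0 0 0 0 0 -0.08 0.2;0 0 0 0 0 0 0.2"}}

```text
time_s: 31.8
position: [634.6, -23.9, 107.9]
ee_rot: [3.142, -0.0, -0.013]
wrist_force: [1.1, -0.1, 2.6]
finger_gap: 23.8
```

>>> {"op": "send_rows", "data": {"plan": "0 0 0 0 0 -0.04 0.2;0 0 0 0 0 0 0.2"}}

```text
time_s: 32.0
position: [634.9, -23.9, 107.8]
ee_rot: [3.141, -0.001, -0.013]
wrist_force: [0.3, 0.7, 7.7]
finger_gap: 23.7
```

>>> {"op": "send_rows", "data": {"plan": "0 0 0 0 0 -0.05 0.2;0 0 0 0 0 0 0.2"}}

```text
time_s: 32.2
position: [635.2, -23.9, 107.6]
ee_rot: [3.141, -0.002, -0.013]
wrist_force: [-2.7, 0.6, 19.4]
finger_gap: 23.7
```

```bash
python3 c.py 16; python3 t.py w16
```

```text
32.25
((634.8842163085938, 5.961198806762695), (62.5677604675293, 34.0643310546875), 88.12635803222656)
w16 1186 [0.0041 0.0117] [633.4  -9.5  79.6]
[635.10881233 -23.9030077  107.59707634] [-2.41999071 -0.25798833 19.12753769] 23.528411187002508
```

View pics/w16.png

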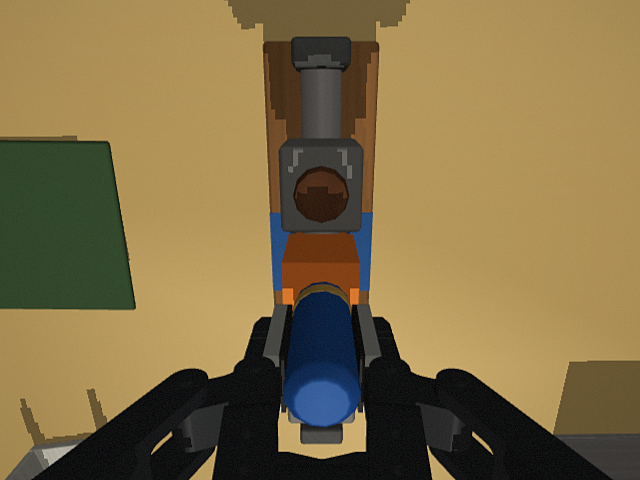

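Hard stop at 107.6 (19 N): handle flush on the holder. Unloading, then releasing slowly.

>>> {"op": "send_rows", "data": {"plan": "0 0 0 0 0 0.05 0.2;0 0 0 0 0 0.03 0.2;0 0 0 0 0 0 0.2", "force": 20}}

```text
time_s: 32.55
position: [634.5, -23.9, 107.9]
ee_rot: [3.142, -0.0, -0.013]
wrist_force: [0.2, 0.2, 4.4]
finger_gap: 23.7
```

>>> {"op": "send_rows", "data": {"plan": "0 0 0 0 0 0 0.24;0 0 0 0 0 0 0.26;0 0 0 0 0 0 0.28;0 0 0 0 0 0 0.29;0 0 0 0 0 0 0.3;0 0 0 0 0 0 0.31;0 0 0 0 0 0 0.33;0 0 0 0 0 0 0.37;0 0 0 0 0 0 0.45;0 0 0 0 0 0 0.5;0 0 0 0 0 0 0.5;0 0 0 0 0 0 0.5"}}

```text
time_s: 33.75
position: [634.5, -23.9, 107.9]
ee_rot: [-3.142, -0.0, -0.013]
wrist_force: [-0.1, -0.3, -0.8]
finger_gap: 42.6
```

>>> {"op": "send_rows", "data": {"plan": "0 0 0 0 0 0.5 0.5;0 0 0 0 0 1 0.5;0 0 0 0 0 1 0.5;0 0 0 0 0 1 0.5;0 0 0 0 0 1 0.5;0 0 0 0 0 0.5 0.5;0 0 0 0 0 0 0.5;0 0 0 0 0 0 0.5"}}

```text
time_s: 34.55
position: [634.2, -23.8, 207.4]
ee_rot: [-3.142, 0.001, -0.013]
wrist_force: [-0.5, 0.6, -0.8]
finger_gap: 42.6
```

```bash
python3 c.py 17; python3 - <<'E'
from h import *
d=np.load('w17.npz');P=d['P'];z=P[...,2];hsv=cv2.cvtColor(d['bgr'],cv2.COLOR_BGR2HSV).astype(int)
H,S=hsv[...,0],hsv[...,1]
m=(H>4)&(H<16)&(S>180)&(abs(z-79.5)<5);m[:,:240]=0;m[:,400:]=0
e=cv2.erode(m.astype(np.uint8),np.ones((3,3)))>0
q=P[e];print('holder top',len(q),np.linalg.lstsq(np.c_[q[:,:2],np.ones(len(q))],q[:,2],rcond=None)[0][:2].round(4),cv2.minAreaRect(P[m][:,:2].astype(np.float32)),np.median(q[:,2]))
b=(H>100)&(H<125)&(S>120);b[:,:240]=0;b[:,400:]=0
t=P[b&(abs(z-141.5)<4)];print('fid top',len(t),cv2.minEnclosingCircle(t[:,:2].astype(np.float32)),np.median(t[:,2]))
q=P[b&(z<136)&(z>90)]
for a in range(88,136,8):
    s=q[(q[:,2]>a)&(q[:,2]<a+8)]
    if len(s)>20:
        A=np.c_[s[:,:2],np.ones(len(s))];r=np.linalg.lstsq(A,(s[:,:2]**2).sum(1),rcond=None)[0];print(a,(r[:2]/2).round(1),np.sqrt(r[2]+(r[:2]**2).sum()/4).round(1),len(s))
f=cam('scene');cv2.imwrite('pics/sc17.png',cv2.resize(f['pixels'][190:300,280:410],None,fx=5,fy=5,interpolation=cv2.INTER_CUBIC))
E
```

```text
34.6
holder top 922 [0.0305 0.0026] ((633.0381469726562, -3.2561988830566406), (81.77952575683594, 33.92723083496094), 89.7843246459961) 79.73837259962747
fid top 1363 ((631.2132568359375, -23.72979736328125), 12.115647315979004) 141.24051754269254
88 [632.6 -24.7] 12.3 81
96 [632.5 -24.6] 12.2 129
104 [632.2 -24.3] 12.1 136
112 [631.8 -24.4] 12.2 150
120 [631.5 -24.3] 12.2 174
128 [631.2 -24.3] 12.2 190
```

View pics/w17.png

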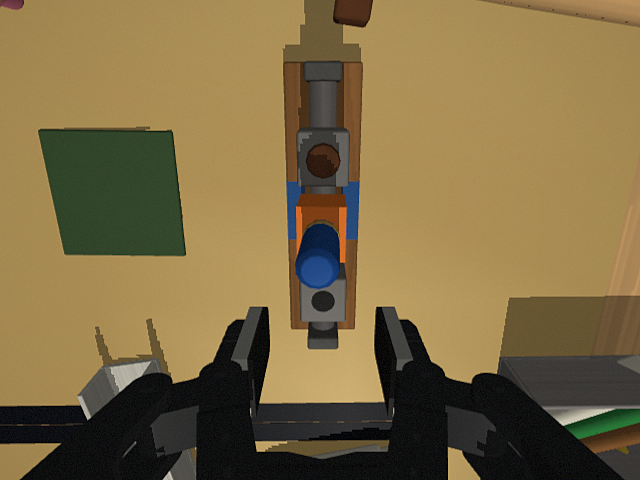

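View pics/sc17.png

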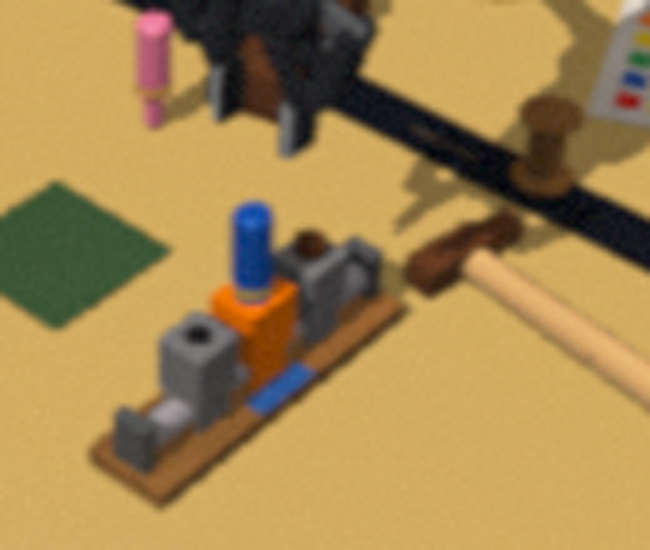

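The fid is flush (top at 141.2 where 141.5 is expected) and free, but holder and fid lean about 0.03 rad toward -x. Plenty of time remains, so I'll nudge it upright with the open -x finger.

>>> {"op": "send_rows", "data": {"plan": "0 0 0 0 0 -0.5 0.5;0 0 0 0 0 -1 0.5;0 0 0 0 0 -1 0.5;0 0 0 0 0 -1 0.5;0 0 0 0 0 -0.7 0.5;0 0 0 0 0 -0.3 0.5;0 0 0 0.1 0 0 0.5;0 0 0 0.1 0 0 0.5;0 0 0 0.1 0 0 0.5;0 0 0 0.05 0 0 0.5;0 0 0 0 0 0 0.5"}}

```text
time_s: 35.75
position: [641.8, -23.9, 118.3]
ee_rot: [3.141, -0.001, -0.013]
wrist_force: [-0.3, -0.6, 0.4]
finger_gap: 42.7
```

```bash
cat > v.py <<'E'
from h import *
import sys
n=sys.argv[1];d=np.load(n+'.npz');P=d['P'];z=P[...,2];hsv=cv2.cvtColor(d['bgr'],cv2.COLOR_BGR2HSV).astype(int)
H,S=hsv[...,0],hsv[...,1]
b=(H>100)&(H<125)&(S>120);b[:,:200]=0;b[:,440:]=0
t=P[b&(abs(z-141.5)<4)];print('fid top',len(t),cv2.minEnclosingCircle(t[:,:2].astype(np.float32)),np.median(t[:,2]))
q=P[b&(z<136)&(z>90)];L=[]
for a in range(88,136,8):
    s=q[(q[:,2]>a)&(q[:,2]<a+8)]
    if len(s)>20:
        A=np.c_[s[:,:2],np.ones(len(s))];r=np.linalg.lstsq(A,(s[:,:2]**2).sum(1),rcond=None)[0];L.append([a+4,*(r[:2]/2)])
L=np.array(L);print(L.round(1).tolist(),'lean dx/dz,dy/dz',np.polyfit(L[:,0],L[:,1],1)[0].round(4),np.polyfit(L[:,0],L[:,2],1)[0].round(4))
s=robot.read_state();print(s['position'],s['wrist_force'],s['time_s'])
E
python3 c.py 18;python3 v.py w18
```

```text
35.8
fid top 3393 ((641.4892578125, -17.149944305419922), 34.82496643066406) 141.2772244472379
[[92.0, 633.4, -24.3], [100.0, 633.2, -24.1], [108.0, 632.8, -24.4], [116.0, 640.0, -28.0], [124.0, 639.3, -27.8], [132.0, 639.2, -28.0]] lean dx/dz,dy/dz 0.1948 -0.1186
[641.68995168 -23.87251104 118.22198581] [-0.02431364  0.32543666 -0.09410485] 35.8
```

>>> {"op": "send_rows", "data": {"plan": "0 0 0 0.05 0 0 0.5;0 0 0 0.05 0 0 0.5;0 0 0 0 0 0 0.5"}}

```text
time_s: 36.1
position: [643.6, -23.9, 117.9]
ee_rot: [3.142, -0.0, -0.013]
wrist_force: [-0.8, 0.0, 0.9]
finger_gap: 42.7
```

```bash
python3 c.py 19;python3 v.py w19
```

```text
36.15
fid top 3440 ((643.3804931640625, -17.13393783569336), 34.906673431396484) 141.3019584617042
[[92.0, 634.3, -24.3], [100.0, 634.3, -24.1], [108.0, 634.1, -24.4], [116.0, 641.8, -29.2], [124.0, 642.1, -26.5], [132.0, 641.8, -29.1]] lean dx/dz,dy/dz 0.244 -0.1285
[643.52158413 -23.88431731 117.85751523] [-0.00109344  0.43642612  0.12874434] 36.15
```

View pics/w19.png

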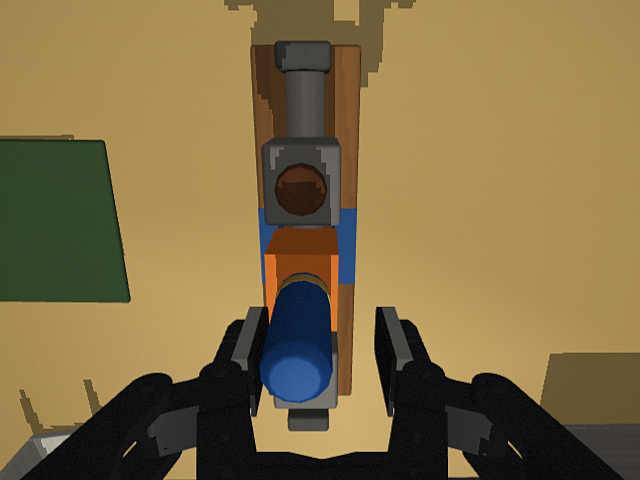

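The finger touches the handle and it is close to upright: centreline 634.3, 634.3 and 634.1 going up. A touch more, then back off and look.

>>> {"op": "send_rows", "data": {"plan": "0 0 0 0.03 0 0 0.5;0 0 0 0 0 0 0.5;0 0 0 -0.1 0 0 0.5;0 0 0 -0.15 0 0 0.5;0 0 0 -0.23 0 0 0.5;0 0 0 0 0 0.5 0.5;0 0 0 0 0 1 0.5;0 0 0 0 0 1 0.5;0 0 0 0 0 1 0.5;0 0 0 0 0 1 0.5;0 0 0 0 0 0 0.5;0 0 0 0 0 0 0.5"}}

```text
time_s: 37.35
position: [634.6, -23.8, 208.6]
ee_rot: [3.141, -0.001, -0.013]
wrist_force: [0.7, -0.3, -0.2]
finger_gap: 42.7
```

```bash
sed -i 's/b\[:,:200\]=0;b\[:,440:\]=0/b[:,:285]=0;b[:,355:]=0;b[:205]=0/' v.py; python3 c.py 20;python3 v.py w20
```

```text
37.4
fid top 1350 ((631.3953857421875, -23.212997436523438), 12.097335815429688) 141.27126446920704
[[92.0, 632.7, -24.6], [100.0, 632.6, -24.2], [108.0, 632.3, -24.3], [116.0, 632.0, -24.1], [124.0, 631.7, -24.1], [132.0, 631.5, -23.8]] lean dx/dz,dy/dz -0.0331 0.0153
[634.2171804  -23.83809197 207.82702393] [-0.04237237 -0.25157059 -0.56001406] 37.4
```

View pics/w20.png

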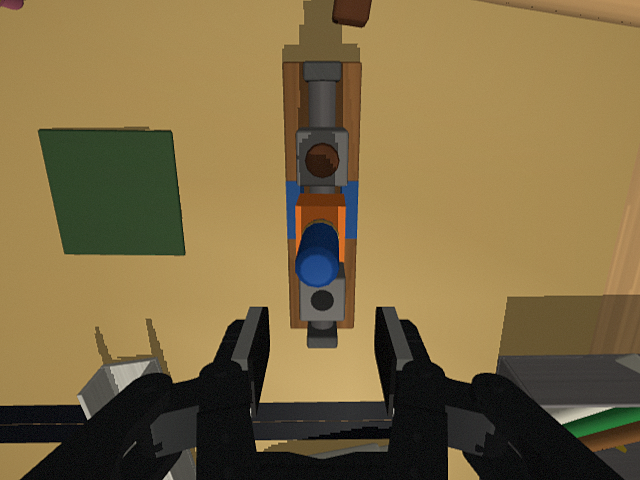

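It springs back to the same ~0.03 rad (1.9°) lean, so that is the clip's own resting play on the rail and not a seating fault. It is seated at home height and stable. One last overall look, then I'll hand in.

```bash
python3 - <<'E'
from h import *
f=cam('side');cv2.imwrite('pics/s21.png',f['pixels'])
print(robot.read_state()['time_s'])
E
```

```text
37.45
```

View pics/s21.png

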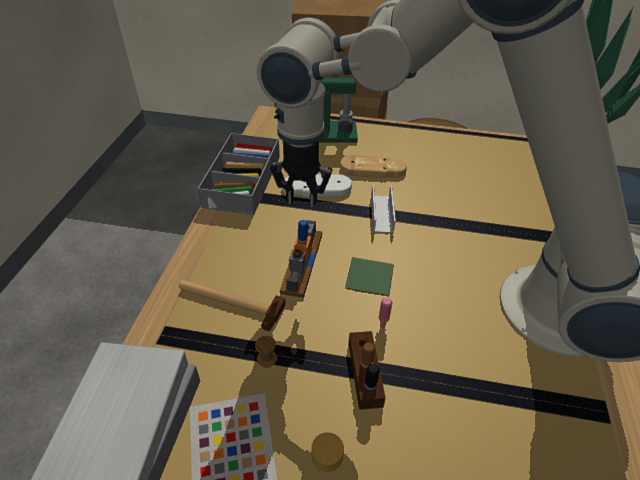

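The fid stands in the orange holder on the rail, around (232,304). The channel is empty, the bystanders are where they were, and the gripper is clear above.

```bash
python3 -c "
from station import robot
print(robot.job_done())"
```

```text
the job is handed in; nothing more can be done
None
```

The job is done and handed in at about 37.5 s of the 72 s; I got no verdict back.

- **Holder:** I lifted it out of the channel by its ends and stood it upright on the green pad, where I let go. I then took it by its flat sides and pushed it over the rail midway between the grey holders. It met a hard stop at home height under about 14 N. Its top measures 79.6 mm, against 79.5 mm expected.
- **Fid:** I took the blue-handled one from the block and pressed it into the socket to a hard stop under about 19 N. The fid top measures 141.3 mm, against 141.5 mm for flush. I then let go and moved clear.
- **Other things:** in the last side picture the bystanders look to be where they started, and the robot touches nothing.

**One check not perfect:** after release the holder and fid lean about 0.03 rad (2°) about the rail, toward the robot. Regripping the empty holder cut its lean from about 0.044 to 0.016 rad. With the fid in, I nudged it upright, but it sprang back to the same lean. I took this as the clip's resting play, because the height readings show it fully seated.

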